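# Stand the washed edging tiles up to dry and put the tools away

## Task

Clear up the ledge: stand every white tile on end (long side upright) spread out along the black drying mat, wholly on the mat and about 10 cm apart centre to centre, so that air gets round them. Put each tool away flat in the bay of its own colour, lengthwise (either way round) inside the walls: the blue scoop, the mallet with the yellow handle, and the weeder with the green handle, which now lies in the mallet's yellow bay. Do not disturb the glass jar.

Things in the scene. Friction and masses are not known exactly. Their poses are not given: they have to be found in the camera images.
- tile0: one white glazed edging tile, a flat block 110 x 60 x 24 mm, 0.3 kg; origin at its centre; x along the 110 mm length, y along the 60 mm width, z through the 24 mm thickness. It starts lying flat; absent in some starts. All tiles are alike.
- tile1: one white glazed edging tile, a flat block 110 x 60 x 24 mm, 0.3 kg; origin at its centre; x along the 110 mm length, y along the 60 mm width, z through the 24 mm thickness. It starts lying flat; absent in some starts. All tiles are alike.
- tile2: one white glazed edging tile, a flat block 110 x 60 x 24 mm, 0.3 kg; origin at its centre; x along the 110 mm length, y along the 60 mm width, z through the 24 mm thickness. It starts lying flat; absent in some starts. All tiles are alike.
- mat: black rubber drying mat, fixed, 110 (x) x 320 (y) x 6 mm thick; origin at the centre of its underside on the ledge; y along its long side.
- scoop: blue plastic scoop 150 mm long, 56 wide, 28 high; origin at the centre of its underside, x along its length: blue handle 24 wide, 28 high from x = -75 to +5 mm, open bowl from x = +5 to +75 mm. Rests flat.
- mallet: small wooden mallet 150 mm long; origin at the centre of its underside, x along its length: yellow handle 24 x 24 mm from x = -75 to +30 mm with its axis 22.5 mm up, wooden head from x = +30 to +75 mm, 66 wide (y) and 45 high. Lies flat, resting on its head.
- weeder: steel weeder 150 mm long; origin at the centre of its underside, x along its length: green handle 24 wide, 24 high from x = -75 to +5 mm, thin steel shank and a 30 mm wide blade from there to x = +75 mm. It starts flat in the yellow bay, where it does not belong.
- bay_blue: shallow wooden tool bay, fixed, with blue end walls and blue label patches on its floor: outside 180 (x) x 92 (y) x 14 mm high, walls and floor 4 mm thick, inside 172 x 84 mm; origin at the centre of its underside, 4 mm above the ledge. Three such bays stand side by side, in any order.
- bay_yellow: shallow wooden tool bay, fixed, with yellow end walls and yellow label patches on its floor: outside 180 (x) x 92 (y) x 14 mm high, walls and floor 4 mm thick, inside 172 x 84 mm; origin at the centre of its underside, 4 mm above the ledge. Three such bays stand side by side, in any order.
- bay_green: shallow wooden tool bay, fixed, with green end walls and green label patches on its floor: outside 180 (x) x 92 (y) x 14 mm high, walls and floor 4 mm thick, inside 172 x 84 mm; origin at the centre of its underside, 4 mm above the ledge. Three such bays stand side by side, in any order.
- jar: empty glass jar with a steel screw lid, 72 mm across, 110 mm high, at the back; origin at the centre of its underside.
Mind the look-alikes: they are no part of the job. Leave any grey or pink look-alike of the bay_green alone. Leave any brown look-alike of the tile1 alone.

How it is judged:
By the outcome, as a careful person would: the job done as asked, in the order asked, and still so for the second after the job is handed in, with the robot touching nothing.
Of tile0, tile1, tile2 only 2 to 3 are there at a start; the rules pass over those that are not, and their reading is None.
At some moment in a run one of scoop, mallet may be knocked a few centimetres aside while the robot is not near it.
Once in a run the grip may slacken for a moment while it holds something.
It also fails if it takes over 210 s, if anything falls off the work surface, if the arm or the gripper's body presses on something with over 40 N, if the wrist force passes 120 N, or if a joint passes its speed limit or range.

## Robot

A 7-joint arm with a two-finger parallel gripper is mounted at the origin on the work surface. World frame = base frame: x ahead of the robot, y to its left, z up, the work surface at z = 0. Lengths are in m, angles in rad, forces in N, time in s.
With the tool pointing down it reaches from about 0.425 to 0.95 m from the base axis. Payload 4.7 kg.
Tool frame: the origin (TCP) lies at the very end of the fingers, on their centre line; the grasp point (between the pads) lies 19 mm behind it (r.grip_depth is the distance from the TCP to the grasp point, in m); z points along the fingers, y is the line along which they close (so a half turn about z gives the same grasp; the last joint's range is limited). The gripper opens to 87 mm and grips with 3 to 60 N. Pads are 19 mm wide; open, the fingers measure 117 mm over their backs; the gripper's body (75 mm by 190 mm) begins 51 mm behind the grasp point.
Start: joints at [1.317, 0.469, -0.049, 1.532, 0.024, 1.141, -0.082], TCP at [0.151, -0.658, 0.186] pointing down, gripper open.
Joint ranges: [-2.59, 2.59], [-0.33, 1.99], [-1.39, 1.29], [0.1, 2.45], [-1.04, 4.18], [0.21, 1.99], [-2.66, 2.66]. Speed limits (rad/s): [2.57, 2.57, 3.14, 3.14, 3.14, 3.14, 3.14].

## Interface

Orientations are given as a unit quaternion [x, y, z, w].
In Python, from station import r gives the robot as it stands.
- The arm moves only by the tool apply_moves, never from a script. Its argument "increments" is a list of rows, each a list of 7 numbers: the shift along the world's x, y, z normalised to -1 to 1, where 1 is 0.75 m, then the turn, a rotation vector about the world's x, y, z normalised to -1 to 1, where 1 is 0.08 rad, then the closure, from 0 (fully open) to 1 (shut). A call has 1 to 20 rows; each row shifts and turns the commanded pose from where the row before left it; what a row does not reach is not made up. A row lasts 1/12 s, in which the tool goes at most 41.7 mm and 7.16 degrees, less where a joint would pass 70% of its speed; a pose out of reach is approached as far as the arm can. A call with a number of a shift or a turn outside -1 to 1 is refused whole. A call with a gripper value outside its range is refused whole. The fingers move at their own pace and stop on an object; "squeeze" is the grip in N (left out, the last holds). Time passes only in rows, so rows that do not move let the fingers close. It gives the time, the measured TCP pose, the force, the opening and the grip force at its end, in the units of the state.
- r.get_obs(): the state, without advancing time (a new reading comes with each control period).
- r.read_camera(name): name is "scene" or "top"; returns (picture, depth): 480x640x3 uint8, red, green, blue; 480x640 float32, m along the optical axis (not along the pixel's ray), 0 where there is no reading.
- r.calibration(name): a dict with "intrinsics" (3x3 intrinsics, pixels), "R" (3x3) and "t" (3): a world point X has camera coordinates R X + t. Camera axes: x right, y down, z forward; pixel columns grow to the right and rows downward; lengths in m; the calibration is good to about 2 mm. A picture is of the moment at which its call begins. calibration takes no time and is no camera call.
- r.job_done(): hands the job in; it is judged then, once.
The state is a dict: "time": time; "q": joint angles; "joint_vel": joint speeds; "joint_efforts": joint torques, N m; "eef_pos": TCP position; "ee_rot": TCP orientation; "force": force on the tool from outside, world axes, zero at the start; "moment": the same for the moment, N m; "opening": opening from 0.0 (shut) to 1.0 (fully open); "grasp_force": force on a finger pad.
Only numpy, scipy, OpenCV 4.12 (cv2) and the standard library are available. Lean on these libraries where they do the work, as an engineer would, in place of code of your own. Each camera call takes 0.05 s, during which the arm holds its last target. There are 200 camera calls.

## Working session

There is one attempt and no reset: what is moved stays moved. The work goes in short steps, Python scripts to look and compute and a tool call to move; the robot and the scene stay as the last step left them, time stands still between calls to the robot, and variables do not carry over. Pictures are saved under pics/ and viewed, at most 14 in all, crops included, and the job is handed in when it is done.

Besides the shell and the picture viewer there is one more tool, called after "Request:" as name(argument=value, ...), one argument or row to a line, values as JSON. apply_moves: Moves the arm, as the interface text tells. Its arguments: {"type":"object","properties":{"increments":{"type":"array","items":{"type":"array","items":{"type":"number"}}},"squeeze":{"type":"number"}},"required":["increments"]}

```bash
ls; mkdir -p pics
python3 - <<'E'
from station import r
import cv2,numpy as np
for n in("scene","top"):
    p,d=r.read_camera(n); cv2.imwrite(f"pics/{n}0.png",p[:,:,::-1]); np.save(f"pics/{n}0.npy",d); np.save(f"pics/{n}0c.npy",p)
    c=r.calibration(n); print(n,c)
print(r.get_obs())
E
```

```text
pics
scene {'intrinsics': array([[501.77659841,   0.        , 310.51509738],
       [  0.        , 501.77659841, 239.36590636],
       [  0.        ,   0.        ,   1.        ]]), 'R': array([[ 0.56728819,  0.82350555,  0.00476657],
       [ 0.46154255, -0.31313853, -0.8300137 ],
       [-0.68202829,  0.47305694, -0.55772264]]), 't': array([-0.33348441, -0.20168834,  1.85016917])}
top {'intrinsics': array([[465.08120764,   0.        , 311.83920449],
       [  0.        , 465.08120764, 243.07679682],
       [  0.        ,   0.        ,   1.        ]]), 'R': array([[-0.09480617, -0.99547855, -0.00585149],
       [-0.97249112,  0.09387006, -0.21318874],
       [ 0.2127741 , -0.01452109, -0.97699351]]), 't': array([0.06770703, 0.50719801, 1.35861053])}
{'time': 0.1, 'q': array([ 1.31711254,  0.46935916, -0.04860179,  1.53355975,  0.02412169,
        1.14102219, -0.08228237]), 'joint_vel': array([-0.00013588, -0.00082325,  0.00166717, -0.00238509,  0.00094495,
        0.00194341, -0.00170893]), 'joint_efforts': array([ 1.11986472e-03, -5.09169352e+01, -8.12303717e-02, -2.36829436e+01,
       -6.14729128e-02,  3.44593241e-02,  5.76133334e-05]), 'eef_pos': array([ 0.15032805, -0.65742852,  0.1854118 ]), 'ee_rot': array([ 9.93686843e-01,  1.12185925e-01, -1.37723726e-04, -8.70175040e-04]), 'force': array([ 0.47728751, -0.42603188,  0.31702297]), 'moment': array([-0.00734626,  0.02235387,  0.0202368 ]), 'grasp_force': 0.0, 'opening': 0.9993242608267607}
```

View pics/top0.png

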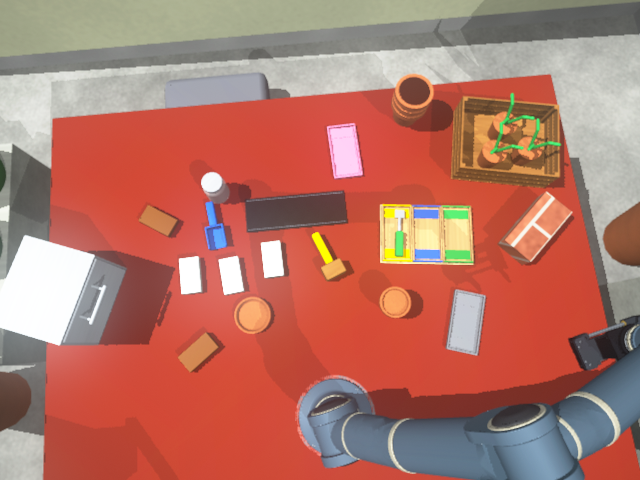

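View pics/scene0.png

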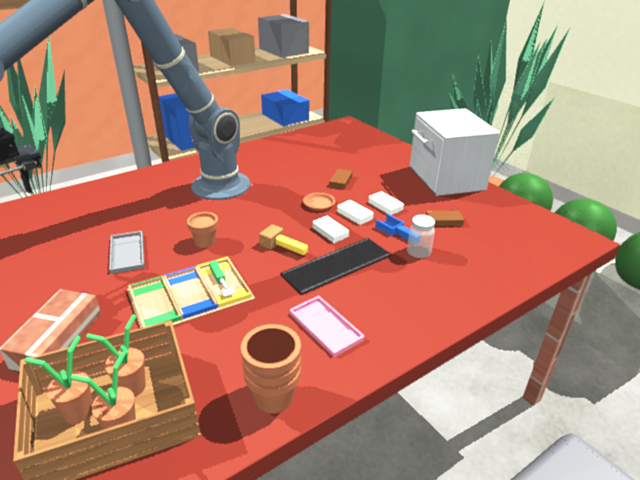

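Top view: white tiles at (190,275), (231,275) and (272,258), so all three are present. The scoop is at (214,227), just below the jar at (213,187). The mallet is at (328,255), and the mat is centred at about (296,211). The bays are yellow with the weeder in it (397,233), blue (427,233) and green (457,233).

Look-alikes: brown tiles at (159,220) and (198,351), a pink bay at (344,150) and a grey bay at (466,320). The white oven and the jar lid are also white, but they aren't tiles. I choose the white tiles and the bays with coloured ends.

```bash
cat > h.py <<'E'
from station import r
import cv2,numpy as np
def shot(n,save=None):
    p,d=r.read_camera(n)
    if save: cv2.imwrite(f"pics/{save}.png",p[:,:,::-1])
    return p,d,world(n,d)
def world(n,d):
    c=r.calibration(n);K=c["intrinsics"];v,u=np.mgrid[:480,:640]
    X=np.stack([(u-K[0,2])/K[0,0]*d,(v-K[1,2])/K[1,1]*d,d],-1)
    return (X-c["t"])@c["R"]
RNG={"white":((0,0,150),(180,45,255)),"yellow":((24,150,120),(34,255,255)),"blue":((105,150,80),(120,255,255)),
 "green":((50,120,60),(75,255,255)),"black":((0,0,0),(180,255,60))}
def blobs(n,p,W,col,box=(.3,.85,-.45,.5),zmin=-.02,zmax=.2,amin=60):
    m=cv2.inRange(cv2.cvtColor(p,cv2.COLOR_RGB2HSV),*map(np.array,RNG[col]))
    m[(W[...,0]<box[0])|(W[...,0]>box[1])|(W[...,1]<box[2])|(W[...,1]>box[3])|(W[...,2]<zmin)|(W[...,2]>zmax)]=0
    k,l,s,c=cv2.connectedComponentsWithStats(m)
    for i in range(1,k):
        if s[i,4]<amin: continue
        P=W[l==i];zt=np.percentile(P[:,2],90)
        T=P[P[:,2]>zt-.008]
        (x,y),(a,b),t=cv2.minAreaRect((T[:,:2]*1000).astype(np.float32))
        if a<b:a,b,t=b,a,t+90
        t=(t+90)%180-90
        print(n,col,"px",c[i].round(),"N",s[i,4],"xy",round(x),round(y),"size",round(a),round(b),"ang",round(t,1),"z50/90",(np.percentile(P[:,2],[50,90])*1000).round(),"med",(np.median(T[:,:2],axis=0)*1000).round())
E
python3 - <<'E'
from h import *
for n in("top","scene"):
    p=np.load(f"pics/{n}0c.npy");W=world(n,np.load(f"pics/{n}0.npy"))
    for c in RNG: blobs(n,p,W,c)
p=np.load("pics/top0c.npy")[:,:,::-1]
cv2.imwrite("pics/crop0.png",cv2.resize(p[165:300,140:490],None,fx=2.25,fy=2.25,interpolation=cv2.INTER_CUBIC))
E
```

```text
top white px [345. 158.] N 586 xy 796 -118 size 107 70 ang 1.2 z50/90 [ 6. 10.] med [ 792. -115.]
top white px [211. 183.] N 387 xy 714 303 size 61 61 ang -83.7 z50/90 [111. 115.] med [714. 304.]
top white px [399. 217.] N 112 xy 566 -261 size 65 25 ang -7.3 z50/90 [24. 28.] med [ 580. -260.]
top white px [272. 259.] N 712 xy 480 147 size 109 59 ang 1.9 z50/90 [25. 29.] med [479. 147.]
top white px [190. 275.] N 757 xy 454 402 size 110 61 ang 1.8 z50/90 [25. 28.] med [453. 402.]
top white px [231. 275.] N 746 xy 442 276 size 110 60 ang 6.4 z50/90 [25. 29.] med [440. 277.]
top white px [462. 295.] N 159 xy 316 -421 size 55 31 ang 86.8 z50/90 [ 7. 17.] med [ 319. -420.]
top yellow px [389. 213.] N 97 xy 597 -235 size 33 31 ang 83.3 z50/90 [11. 15.] med [ 595. -236.]
top yellow px [322. 247.] N 262 xy 498 -10 size 102 23 ang 21.3 z50/90 [36. 39.] med [500.  -9.]
top yellow px [397. 255.] N 233 xy 456 -241 size 87 38 ang 81.5 z50/90 [11. 20.] med [ 448. -237.]
top blue px [216. 227.] N 381 xy 606 317 size 149 40 ang 19.3 z50/90 [24. 32.] med [630. 322.]
top blue px [426. 213.] N 176 xy 5
[... 1335 characters left out ...]
7. -18.]
scene yellow px [235. 300.] N 98 xy 620 -260 size 86 7 ang 82.1 z50/90 [12. 16.] med [ 620. -259.]
scene blue px [392. 227.] N 372 xy 598 320 size 117 63 ang 10.5 z50/90 [15. 25.] med [600. 313.]
scene blue px [198. 308.] N 303 xy 594 -350 size 86 37 ang 82.1 z50/90 [ 9. 17.] med [ 607. -353.]
scene green px [216. 270.] N 149 xy 494 -252 size 82 21 ang -10.2 z50/90 [30. 32.] med [ 498. -253.]
scene green px [151. 287.] N 122 xy 445 -420 size 61 27 ang 84.1 z50/90 [ 8. 10.] med [ 445. -420.]
scene green px [168. 317.] N 162 xy 585 -426 size 47 40 ang 86.4 z50/90 [ 8. 17.] med [ 597. -420.]
scene black px [332. 265.] N 1081 xy 638 57 size 317 99 ang 89.7 z50/90 [4. 7.] med [631.  36.]
```

View pics/crop0.png

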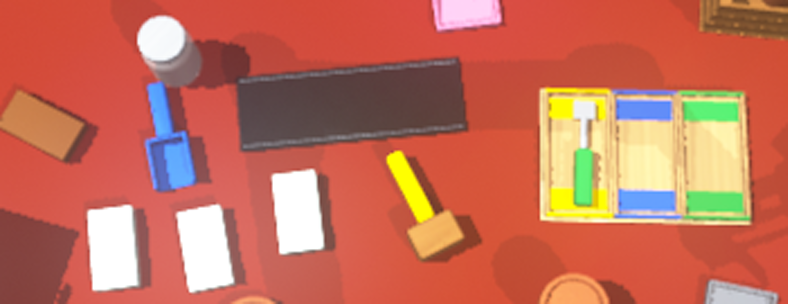

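The crop shows the three white tiles, the scoop with its handle towards the jar, the mallet with its head towards the robot, and the weeder in the yellow bay, handle end nearer the robot. The choices are confirmed. Next I move over the work area and gather data to identify the arm's kinematics.

Request:
apply_moves(
  increments=[
    [0.039, 0.029, 0.018, 0, 0, 0.5, 0],
    [0.039, 0.029, 0.018, 0, 0, 0.5, 0],
    [0.039, 0.029, 0.018, 0, 0, 0.5, 0],
    [0.039, 0.029, 0.018, 0, 0, 0.5, 0],
    [0.039, 0.029, 0.018, 0, 0, 0.5, 0],
    [0.039, 0.029, 0.018, 0, 0, 0.5, 0],
    [0.039, 0.029, 0.018, 0, 0, 0.5, 0],
    [0.039, 0.029, 0.018, 0, 0, 0.5, 0],
    [0.039, 0.029, 0.018, 0, 0, 0.5, 0],
    [0.039, 0.029, 0.018, 0, 0, 0.5, 0],
    [0.039, 0.029, 0.018, 0, 0, 0.5, 0],
    [0.039, 0.029, 0.018, 0, 0, 0.5, 0],
  ],
)

```text
time: 1.1
eef_pos: [0.5024, -0.3957, 0.3487]
ee_rot: [0.938, 0.346, -0.0, -0.0]
force: [0.2, -1.2, -0.3]
opening: 0.998
grasp_force: 0.0
```

```bash
cat > o.py <<'E'
from h import *
o=r.get_obs()
print({k:np.round(o[k],3).tolist() for k in("time","q","eef_pos","ee_rot","force","opening","grasp_force")})
open("log.txt","a").write(repr((list(map(float,o["q"])),list(map(float,o["eef_pos"])),list(map(float,o["ee_rot"]))))+"\n")
E
python3 o.py
```

```text
{'time': 1.1, 'q': [0.809, 0.341, -0.293, 1.371, 0.098, 1.445, -0.344], 'eef_pos': [0.502, -0.396, 0.349], 'ee_rot': [0.938, 0.346, -0.0, -0.0], 'force': [0.168, -1.246, -0.291], 'opening': 0.998, 'grasp_force': 0.0}
```

Request:
apply_moves(
  increments=[
    [0.004, 0.044, 0, 0, 0, 0.5, 0],
    [0.004, 0.044, 0, 0, 0, 0.5, 0],
    [0.004, 0.044, 0, 0, 0, 0.5, 0],
    [0.004, 0.044, 0, 0, 0, 0.5, 0],
    [0.004, 0.044, 0, 0, 0, 0.5, 0],
    [0.004, 0.044, 0, 0, 0, 0.5, 0],
    [0.004, 0.044, 0, 0, 0, 0.5, 0],
    [0.004, 0.044, 0, 0, 0, 0.5, 0],
    [0.004, 0.044, 0, 0, 0, 0.5, 0],
    [0.004, 0.044, 0, 0, 0, 0.5, 0],
    [0.004, 0.044, 0, 0, 0, 0.5, 0],
    [0.004, 0.044, 0, 0, 0, 0.5, 0],
    [0.004, 0.044, 0, 0, 0, 0.5, 0],
    [0.004, 0.044, 0, 0, 0, 0.5, 0],
    [0.004, 0.044, 0, 0, 0, 0.5, 0],
    [0.004, 0.044, 0, 0, 0, 0.5, 0],
    [0.004, 0.044, 0, 0, 0, 0.5, 0],
    [0.004, 0.044, 0, 0, 0, 0.5, 0],
  ],
)

```text
time: 2.6
eef_pos: [0.5552, 0.1983, 0.348]
ee_rot: [0.756, 0.654, -0.0, 0.0]
force: [0.2, 0.6, 0.1]
opening: 0.995
grasp_force: 0.0
```

```bash
python3 o.py
```

```text
{'time': 2.6, 'q': [0.123, 0.308, -0.711, 1.474, 0.201, 1.434, -0.737], 'eef_pos': [0.555, 0.198, 0.348], 'ee_rot': [0.756, 0.654, -0.0, 0.0], 'force': [0.175, 0.574, 0.125], 'opening': 0.995, 'grasp_force': 0.0}
```

Request:
apply_moves(
  increments=[
    [0, 0, 0, 0.7, 0.7, 0, 0],
    [0, 0, 0, 0.7, 0.7, 0, 0],
    [0, 0, 0, 0.7, 0.7, 0, 0],
    [0, 0, 0, 0.7, 0.7, 0, 0],
  ],
)

```text
time: 2.93
eef_pos: [0.5555, 0.1972, 0.3484]
ee_rot: [0.747, 0.646, -0.012, -0.159]
force: [-0.7, 0.2, 0.5]
opening: 0.999
grasp_force: 0.0
```

```bash
python3 o.py
```

```text
{'time': 2.933, 'q': [0.241, 0.425, -0.73, 1.372, -0.024, 1.55, -0.601], 'eef_pos': [0.555, 0.197, 0.348], 'ee_rot': [0.747, 0.646, -0.012, -0.159], 'force': [-0.723, 0.237, 0.502], 'opening': 0.999, 'grasp_force': 0.0}
```

```bash
cat > kin.py <<'E'
import numpy as np, itertools
from scipy.optimize import least_squares
from scipy.spatial.transform import Rotation as R
AX="zyzyzyz"
def fk(q,s,p):
    # p: yaw0,H,L1,L2,T,yawT, a(elbow x offs before), b(after), e(wrist x offset), off y's
    M=R.from_euler("z",p[0]);x=np.array([0,0,p[1]])
    off=[(0,0,0),(0,0,p[2]/2),(p[6],p[9],p[2]/2),(p[7],p[10],p[3]/2),(0,0,p[3]/2),(p[8],p[11],0),(0,0,p[4])]
    for i in range(7):
        M=M*R.from_euler(AX[i],s[i]*q[i]); x=x+M.apply(off[i])
    return x,M*R.from_euler("z",p[5])
def data(): return [eval(l) for l in open("log.txt")]
def res(p,s,D):
    o=[]
    for q,x,k in D:
        X,M=fk(q,s,p); o+=list((X-x)*10)+list((M.inv()*R.from_quat(k)).as_rotvec())
    return np.array(o+list(.02*np.array(p[6:])))
if __name__=="__main__":
    D=data();out=[]
    D.append(([1.31711254,0.46935916,-0.04860179,1.53355975,0.02412169,1.14102219,-0.08228237],[0.15032805,-0.65742852,0.1854118],[9.93686843e-01,1.12185925e-01,-1.37723726e-04,-8.70175040e-04]))
    for s in itertools.product([-1],[1],[-1,1],[1],[-1,1],[1],[-1,1]):
      for y in (-1.57,0,1.57,3.14):
        f=least_squares(res,[0,.33,.45,.4,.25,y]+[0]*6,args=(s,D)); out.append((f.cost,s,f.x))
    out.sort(key=lambda t:t[0])
    for c in out[:3]: print(c[0],c[1],c[2].round(4))
    import pickle; pickle.dump(out[0],open("kin.pkl","wb"))
    print(np.abs(res(out[0][2],out[0][1],D)).max())
E
python3 kin.py
```

```text
0.002405801327744417 (-1, 1, -1, 1, -1, 1, -1) [-0.0863  0.2261  0.5553  0.4836  0.3793  1.4856 -0.0723 -0.0135 -0.0433
  0.0205  0.0205 -0.0237]
0.002405801327752689 (-1, 1, -1, 1, -1, 1, -1) [-0.0863  0.2261  0.5553  0.4836  0.3793  1.4856 -0.0723 -0.0135 -0.0433
  0.0205  0.0205 -0.0237]
0.0024058013277655217 (-1, 1, -1, 1, -1, 1, -1) [-0.0863  0.2261  0.5553  0.4836  0.3793  1.4856 -0.0723 -0.0135 -0.0433
  0.0205  0.0205 -0.0237]
0.0318654898628834
```

```bash
cat > feas.py <<'E'
from kin import *
import pickle
_,s,p=pickle.load(open("kin.pkl","rb"))
lo=np.array([-2.59,-.33,-1.39,.1,-1.04,.21,-2.66]);hi=np.array([2.59,1.99,1.29,2.45,4.18,1.99,2.66])
def pose(g,phi,beta,flip=0):
    # grasp point g; tool z horizontal part along phi, beta from straight down; tool y horizontal
    z=np.array([np.cos(phi)*np.sin(beta),np.sin(phi)*np.sin(beta),-np.cos(beta)])
    y=np.array([-np.sin(phi),np.cos(phi),0])*(-1 if flip else 1)
    return np.array(g)+.019*z, R.from_matrix(np.c_[np.cross(y,z),y,z])
def ik(x,M,q0,pen=1e-3):
    def f(q):
        X,N=fk(q,s,p); return np.r_[(X-x)*10,(M.inv()*N).as_rotvec()*2,pen*(q-q0)]
    r=least_squares(f,np.clip(q0,lo+.01,hi-.01),bounds=(lo+.03,hi-.03),max_nfev=60); e=f(r.x)[:6]
    return r.x,np.abs(e).max()
def track(g0,phi0,b0,g,phi,b,flip,q0,n=8):
    pass
E
python3 - <<'E'
from feas import *
rng=np.random.default_rng(0)
q0=np.array(data()[1][0])
for name,g in(("mat+",[.638,.157,.065]),("mat-",[.638,-.043,.065])):
  for phi in range(0,360,45):
    row=[]
    for b in(40,55,70,90):
      best=9
      for fl in(0,1):
        for t in range(3):
          q,e=ik(*pose(g,np.radians(phi),np.radians(b),fl),q0 if t==0 else q0+rng.normal(0,.5,7)); 
          if e<best: best=e;qq=q;ff=fl
      row.append(("%d:ok%d"%(b,ff)+str(qq.round(1).tolist())) if best<.03 else "%d:%.2f"%(b,best))
    print(name,phi,row)
E
```

```text
Traceback (most recent call last):
  File "feas.py", line 13, in ik
    r=least_squares(f,np.clip(q0,lo+.01,hi-.01),bounds=(lo+.03,hi-.03),max_nfev=60); e=f(r.x)[:6]
ValueError: Initial guess is outside of provided bounds
```

```bash
sed -i 's/lo+.01,hi-.01/lo+.04,hi-.04/' feas.py; time python3 - <<'E'
from feas import *
rng=np.random.default_rng(0)
q0=np.array(data()[1][0])
for name,g in(("mat+",[.638,.157,.065]),("mat-",[.638,-.043,.065]),("tile1",[.454,.402,.018])):
  for phi in range(0,360,45):
    row=[]
    for b in(30,45,60,90):
      best=9
      for fl in(0,1):
        for t in range(3):
          q,e=ik(*pose(g,np.radians(phi),np.radians(b),fl),q0 if t==0 else q0+rng.normal(0,.5,7)); 
          if e<best: best=e;qq=q;ff=fl
      row.append(("%d:ok%d"%(b,ff)+str(qq.round(1).tolist())) if best<.03 else "%d:%.2f"%(b,best))
    print(name,phi,*row)
E
```

```text
mat+ 0 30:ok0[0.3, 0.6, -0.8, 2.1, 1.6, 0.5, -0.1] 45:ok0[0.5, 0.8, -1.1, 2.3, 2.2, 0.9, -0.6] 60:ok0[0.1, 0.7, -0.5, 2.3, 2.7, 1.0, -1.2] 90:ok0[-0.2, 1.1, -0.2, 2.4, 2.9, 1.9, -1.6]
mat+ 45 30:ok1[0.2, 0.5, -0.5, 2.0, -0.4, 0.2, -0.6] 45:ok0[0.8, 1.0, -1.1, 2.2, 2.0, 0.2, 0.6] 60:ok0[1.0, 1.3, -1.2, 2.2, 2.8, 0.3, 0.2] 90:ok0[-0.1, 1.0, 0.5, 2.2, 4.1, 2.0, -1.8]
mat+ 90 30:ok1[-0.1, 0.6, 0.1, 1.7, -0.7, 1.0, 0.4] 45:ok0[0.2, 0.7, -0.2, 1.7, -0.8, 1.0, -2.5] 60:ok0[0.4, 0.8, -0.3, 1.7, -0.9, 1.1, -2.4] 90:ok1[0.6, 1.2, -0.6, 1.6, -0.9, 1.3, 0.9]
mat+ 135 30:ok1[0.4, 1.0, -1.0, 1.5, 0.4, 1.3, 0.2] 45:ok0[-0.2, 0.9, 0.3, 1.3, -0.7, 1.7, -2.1] 60:ok0[0.2, 1.1, -0.4, 1.2, -0.4, 1.7, -2.4] 90:ok1[0.4, 1.6, -1.1, 1.0, -0.1, 1.9, 0.3]
mat+ 180 30:ok0[-0.1, 0.9, -0.4, 1.3, 0.2, 1.5, -2.0] 45:ok0[-0.1, 1.1, -0.4, 1.0, 0.1, 1.8, -2.0] 60:0.25 90:0.76
mat+ 225 30:ok0[-0.1, 1.0, -0.7, 1.3, 0.7, 1.6, -1.7] 45:ok0[-0.3, 1.0, -0.3, 1.1, 0.4, 1.8, -1.4] 60:0.03 90:0.56
mat+ 270 30:ok0[-0.1, 0.8, -0.8, 1.6, 1.0, 1.4, -1.2] 45:ok0[-0.4, 0.9, -0.4, 1.5, 0.9, 1.5, -1.1] 60:ok0[-0.5, 1.0, -0.3, 1.4, 0.9
[... 2288 characters left out ...]
.6, -2.2]
tile1 180 30:ok0[-0.5, 0.8, -0.2, 1.5, -0.2, 1.3, -2.2] 45:ok0[-0.6, 0.9, -0.0, 1.3, -0.3, 1.6, -2.0] 60:ok0[-0.3, 1.2, -0.5, 1.2, -0.1, 1.7, -2.3] 90:0.18
tile1 225 30:ok0[-0.6, 0.9, -0.4, 1.4, 0.3, 1.4, -1.8] 45:ok0[-0.5, 1.2, -0.8, 1.2, 0.5, 1.8, -2.1] 60:0.08 90:0.96
tile1 270 30:ok0[-0.7, 0.8, -0.5, 1.6, 0.6, 1.3, -1.4] 45:ok0[-0.8, 1.0, -0.4, 1.4, 0.7, 1.6, -1.4] 60:ok1[-0.8, 1.2, -0.6, 1.3, 0.8, 2.0, 1.6] 90:ok0[-1.5, 1.6, 1.1, 1.0, 0.1, 2.0, -0.6]
tile1 315 30:ok0[-0.6, 0.7, -0.6, 1.9, 1.1, 1.1, -1.1] 45:ok0[-0.8, 0.8, -0.5, 1.8, 1.2, 1.4, -1.2] 60:ok0[-0.9, 1.0, -0.6, 1.8, 1.3, 1.7, -1.4] 90:ok0[-1.1, 1.2, -0.3, 1.6, 1.3, 2.0, -1.5]
real	1m6.559s
user	1m7.066s
sys	0m0.116s
```

```bash
cat > plan.py <<'E'
from h import *
from scipy.spatial.transform import Rotation as R
def ori(yaw,beta):
    "yaw: direction (deg) u; tool z = down tilted by beta(deg) towards u; tool y = z x u"
    a,b=np.radians([yaw,beta]);z=np.array([np.cos(a)*np.sin(b),np.sin(a)*np.sin(b),-np.cos(b)]);y=np.array([-np.sin(a),np.cos(a),0])
    return R.from_matrix(np.c_[np.cross(y,z),y,z])
def plan(*tg,start=None):
    "tg: (pos,yaw,beta) or (pos,None,None) to keep orientation"
    o=r.get_obs();x=np.array(o["eef_pos"]);M=R.from_quat(o["ee_rot"])
    print("at",x.round(4),"z",M.as_matrix()[:,2].round(3),"y",M.as_matrix()[:,1].round(3),"t",round(o["time"],1))
    for pos,yaw,b in tg:
        N=M if yaw is None else ori(yaw,b)
        d=np.array(pos)-x;w=(N*M.inv()).as_rotvec()
        n=max(int(np.ceil(np.linalg.norm(d)/.041)),int(np.ceil(np.abs(w).max()/.0795)),1)
        print("rows",n,"shift",(d/.75/n).round(4).tolist(),"turn",(w/.08/n).round(3).tolist(),"| total/0.75",(d/.75).round(4).tolist(),"tot turn",(w/.08).round(2).tolist())
        x,M=np.array(pos),N
E
python3 - <<'E'
from plan import *
c=r.calibration("top");K=c["intrinsics"]
p=np.load("pics/top0c.npy").astype(int);W=world("top",np.load("pics/top0.npy"))
m=(p.max(2)<75)&(W[...,2]>-.0)&(W[...,2]<.02);m[:, :235]=0;m[:,355:]=0;m[:185]=0;m[235:]=0
m=cv2.morphologyEx(m.astype(np.uint8),cv2.MORPH_OPEN,np.ones((5,5)))
P=W[m>0];print(m.sum(),cv2.minAreaRect((P[:,:2]*1000).astype(np.float32)),np.percentile(P[:,2],[10,50,90]))
plan(([.482,.146,.12],2.3,-40),([.4785,.146,.010],2.3,-40))
E
```

```text
Traceback (most recent call last):
IndexError: index -1 is out of bounds for axis 0 with size 0
```

Run:
```python
from plan import *
p=np.load("pics/top0c.npy").astype(int);W=world("top",np.load("pics/top0.npy"))
print(p[210,295],W[210,295].round(3))
R0=p[185:240,235:360];S=(R0.max(2)-R0.min(2)<45)&(R0.max(2)<110)
m=np.zeros((480,640),np.uint8);m[185:240,235:360]=S
m=cv2.morphologyEx(m,cv2.MORPH_OPEN,np.ones((5,5)))
P=W[m>0];print(m.sum(),cv2.minAreaRect((P[:,:2]*1000).astype(np.float32)))
if len(P):print(np.percentile(P[:,2],[10,50,90]))
plan(([.482,.146,.12],2.3,-40),([.4785,.146,.010],2.3,-40))
```

```text
[87 66 65] [0.635 0.062 0.007]
2692 ((445.2335205078125, 61.07173156738281), (316.6772155761719, 469.20562744140625), 89.88633728027344)
[0.00358019 0.00745458 0.0116532 ]
at [0.5555 0.1972 0.3484] z [-0.223  0.222 -0.949] y [ 0.961 -0.116 -0.252] t 2.9
rows 21 shift [-0.0047, -0.0033, -0.0145] turn [0.359, 0.104, 0.963] | total/0.75 [-0.098, -0.0683, -0.3045] tot turn [7.53, 2.18, 20.22]
rows 3 shift [-0.0016, 0.0, -0.0489] turn [0.0, 0.0, 0.0] | total/0.75 [-0.0047, 0.0, -0.1467] tot turn [0.0, 0.0, 0.0]
```

Request:
apply_moves(
  increments=[
    [-0.005, -0.003, -0.0145, 0.376, 0.109, 1, 0],
    [-0.005, -0.003, -0.0145, 0.376, 0.109, 1, 0],
    [-0.005, -0.003, -0.0145, 0.376, 0.109, 1, 0],
    [-0.005, -0.003, -0.0145, 0.376, 0.109, 1, 0],
    [-0.005, -0.003, -0.0145, 0.376, 0.109, 1, 0],
    [-0.005, -0.003, -0.0145, 0.376, 0.109, 1, 0],
    [-0.005, -0.003, -0.0145, 0.376, 0.109, 1, 0],
    [-0.005, -0.003, -0.0145, 0.376, 0.109, 1, 0],
    [-0.005, -0.003, -0.0145, 0.376, 0.109, 1, 0],
    [-0.005, -0.003, -0.0145, 0.376, 0.109, 1, 0],
    [-0.005, -0.003, -0.0145, 0.376, 0.109, 1, 0],
    [-0.005, -0.003, -0.0145, 0.376, 0.109, 1, 0],
    [-0.005, -0.004, -0.0145, 0.376, 0.109, 1, 0],
    [-0.005, -0.004, -0.0145, 0.376, 0.109, 1, 0],
    [-0.005, -0.004, -0.0145, 0.376, 0.109, 1, 0],
    [-0.005, -0.004, -0.0145, 0.376, 0.109, 1, 0],
    [-0.005, -0.004, -0.0145, 0.376, 0.109, 1, 0],
    [-0.005, -0.004, -0.0145, 0.376, 0.109, 1, 0],
    [-0.005, -0.004, -0.0145, 0.376, 0.109, 1, 0],
    [0, 0, -0.0145, 0.38, 0.11, 1, 0],
  ],
)

```text
time: 4.6
eef_pos: [0.4839, 0.1479, 0.1297]
ee_rot: [-0.011, 0.939, -0.005, -0.343]
force: [0.3, -0.7, 0.0]
opening: 0.997
grasp_force: 0.0
```

```bash
python3 o.py
python3 - <<'E'
from plan import *
plan(([.482,.146,.12],2.3,-40),([.4785,.146,.010],2.3,-40))
E
```

```text
{'time': 4.6, 'q': [0.313, 0.923, -1.034, 1.477, 0.328, 1.719, 0.81], 'eef_pos': [0.484, 0.148, 0.13], 'ee_rot': [-0.011, 0.939, -0.005, -0.343], 'force': [0.294, -0.715, 0.029], 'opening': 0.997, 'grasp_force': 0.0}
at [0.4839 0.1479 0.1297] z [-0.644 -0.017 -0.764] y [-0.025  1.    -0.002] t 4.6
rows 1 shift [-0.0026, -0.0025, -0.013] turn [0.021, -0.031, 0.195] | total/0.75 [-0.0026, -0.0025, -0.013] tot turn [0.02, -0.03, 0.19]
rows 3 shift [-0.0016, 0.0, -0.0489] turn [0.0, 0.0, 0.0] | total/0.75 [-0.0047, 0.0, -0.1467] tot turn [0.0, 0.0, 0.0]
```

Request:
apply_moves(
  increments=[
    [-0.002, -0.0025, -0.025, 0.02, -0.03, 0.19, 0],
    [-0.001, 0, -0.03, 0, 0, 0, 0],
    [-0.001, 0, -0.03, 0, 0, 0, 0],
    [-0.001, 0, -0.03, 0, 0, 0, 0],
    [-0.001, 0, -0.02, 0, 0, 0, 0],
    [-0.001, 0, -0.015, 0, 0, 0, 0],
    [-0.0003, 0, -0.0097, 0, 0, 0, 0],
    [0, 0, 0, 0, 0, 0, 0],
  ],
)

```text
time: 5.27
eef_pos: [0.4783, 0.1467, 0.0099]
ee_rot: [-0.017, 0.94, -0.007, -0.342]
force: [0.2, -0.5, 0.1]
opening: 0.997
grasp_force: 0.0
```

Request:
apply_moves(
  increments=[
    [0, 0, 0, 0, 0, 0, 1],
    [0, 0, 0, 0, 0, 0, 1],
    [0, 0, 0, 0, 0, 0, 1],
    [0, 0, 0, 0, 0, 0, 1],
    [0, 0, 0, 0, 0, 0, 1],
    [0, 0, 0, 0, 0, 0, 1],
  ],
  squeeze=40,
)

```text
time: 5.77
eef_pos: [0.479, 0.1471, 0.0114]
ee_rot: [-0.017, 0.94, -0.006, -0.341]
force: [-0.5, -0.3, 0.1]
opening: 0.634
grasp_force: 0.0
```

Request:
apply_moves(
  increments=[
    [0, 0, 0, 0, 0, 0, 1],
    [0, 0, 0, 0, 0, 0, 1],
    [0, 0, 0, 0, 0, 0, 1],
    [0, 0, 0, 0, 0, 0, 1],
  ],
)

```text
time: 6.1
eef_pos: [0.4788, 0.1471, 0.0111]
ee_rot: [-0.017, 0.94, -0.006, -0.341]
force: [-0.4, -0.7, -0.1]
opening: 0.328
grasp_force: 0.0
```

Run:
```python
from h import *
p,d,W=shot("scene");cv2.imwrite("pics/s1.png",cv2.resize(p[130:290,260:460,::-1],None,fx=3,fy=3))
blobs("scene",p,W,"white")
```

```text
scene white px [391. 206.] N 269 xy 561 281 size 342 77 ang -57.5 z50/90 [19. 24.] med [491. 393.]
scene white px [424. 224.] N 353 xy 719 303 size 65 61 ang -70.7 z50/90 [107. 110.] med [722. 300.]
scene white px [330. 232.] N 315 xy 526 124 size 180 98 ang -26.4 z50/90 [17. 24.] med [527. 126.]
scene white px [420. 250.] N 160 xy 740 277 size 41 11 ang 40.4 z50/90 [24. 41.] med [739. 276.]
scene white px [230. 275.] N 74 xy 514 -224 size 61 23 ang -4.4 z50/90 [6. 9.] med [ 515. -221.]
scene white px [190. 281.] N 64 xy 476 -327 size 50 24 ang 83.3 z50/90 [7. 9.] med [ 475. -323.]
scene white px [226. 289.] N 124 xy 570 -260 size 72 30 ang -13.2 z50/90 [21. 24.] med [ 583. -262.]
scene white px [318. 319.] N 1000 xy 783 -121 size 133 86 ang 2.4 z50/90 [3. 6.] med [ 794. -119.]
scene white px [160. 309.] N 153 xy 540 -430 size 52 38 ang 68.1 z50/90 [6. 9.] med [ 540. -431.]
```

View pics/s1.png

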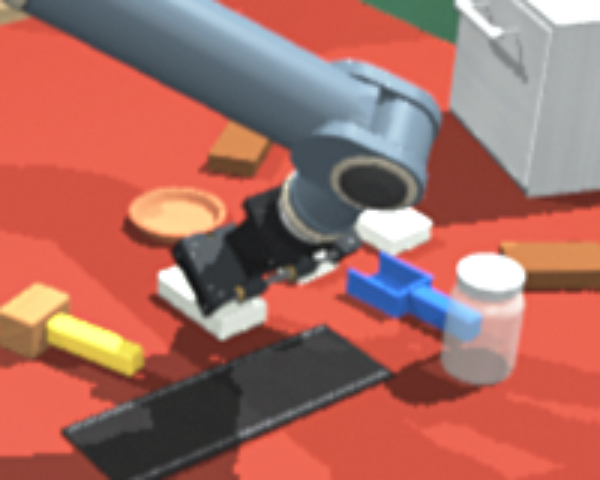

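The crop shows the gripper straddling the tile at (212,298), with the fingers still apart. The jar and scoop haven't moved. I keep closing.

Request:
apply_moves(
  increments=[
    [0, 0, 0, 0, 0, 0, 1],
    [0, 0, 0, 0, 0, 0, 1],
    [0, 0, 0, 0, 0, 0, 1],
    [0, 0, 0, 0, 0, 0, 1],
    [0, 0, 0, 0, 0, 0, 1],
    [0, 0, 0, 0, 0, 0, 1],
  ],
)

```text
time: 6.65
eef_pos: [0.4788, 0.1471, 0.0111]
ee_rot: [-0.017, 0.94, -0.006, -0.341]
force: [-0.5, 0.7, 0.3]
opening: 0.008
grasp_force: 0.0
```

Run:
```python
from h import *
p,d,W=shot("top");cv2.imwrite("pics/t1.png",cv2.resize(p[200:320,160:360,::-1],None,fx=3,fy=3))
```

```text
(no output)
```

View pics/t1.png

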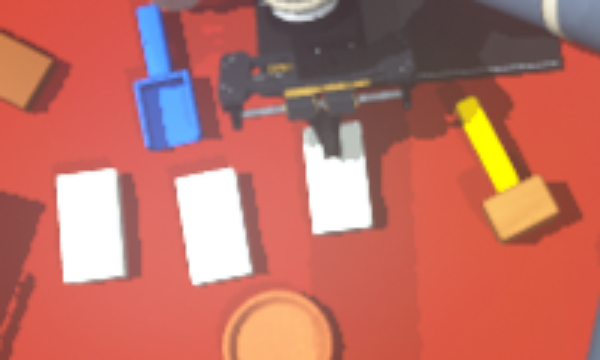

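Run:
```python
from h import *
for n in("top","scene"):
    p,d,W=shot(n)
    m=(p.max(2)<90)&(abs(W[...,0]-.49)<.06)&(abs(W[...,1]-.147)<.06)&(W[...,2]<.09)&(W[...,2]>.008)
    P=W[m];P=P[np.argsort(P[:,2])];print(n,len(P));print((P[::max(1,len(P)//12)]*1000).round())
    blobs(n,p,W,"white",(.3,.7,.05,.5))
```

```text
top 25
[[532. 146.  72.]
 [536. 152.  74.]
 [535. 149.  76.]
 [532. 152.  78.]
 [521. 141.  78.]
 [524. 140.  80.]
 [520. 137.  81.]
 [521. 143.  82.]
 [531. 154.  83.]
 [522. 155.  83.]
 [525. 158.  84.]
 [527. 155.  84.]
 [525. 142.  89.]]
top white px [212. 191.] N 122 xy 691 303 size 50 17 ang -89.5 z50/90 [109. 115.] med [693. 303.]
top white px [272. 260.] N 632 xy 480 147 size 110 60 ang 2.0 z50/90 [25. 29.] med [474. 145.]
top white px [190. 275.] N 763 xy 454 402 size 110 61 ang 1.7 z50/90 [25. 29.] med [454. 403.]
top white px [231. 275.] N 747 xy 441 276 size 110 60 ang 5.8 z50/90 [25. 29.] med [441. 276.]
scene 1
[[521. 153.  38.]]
scene white px [391. 206.] N 269 xy 561 283 size 342 75 ang -57.7 z50/90 [19. 24.] med [492. 394.]
scene white px [330. 232.] N 325 xy 515 104 size 149 118 ang -52.9 z50/90 [17. 24.] med [527. 127.]
```

Run:
```python
from h import *
p,d,W=shot("top")
for v in range(238,266,2): print(v,[(tuple(p[v,u].tolist()),(W[v,u]*1000).round().astype(int).tolist()) for u in (264,268,270,272,276)])
cv2.imwrite("pics/t2.png",cv2.resize(p[225:285,230:310,::-1],None,fx=8,fy=8,interpolation=cv2.INTER_NEAREST))
```

```text
238 [((96, 91, 96), [524, 156, 127]), ((88, 79, 81), [535, 149, 76]), ((93, 85, 88), [523, 139, 122]), ((89, 81, 82), [522, 133, 126]), ((115, 79, 76), [550, 129, 3])]
240 [((88, 77, 79), [527, 160, 90]), ((90, 81, 82), [527, 149, 84]), ((87, 77, 77), [526, 143, 85]), ((85, 74, 75), [524, 136, 89]), ((144, 117, 112), [544, 130, 0])]
242 [((114, 108, 107), [522, 161, 84]), ((92, 83, 85), [522, 149, 81]), ((90, 80, 80), [520, 143, 84]), ((86, 75, 75), [521, 138, 80]), ((189, 195, 189), [531, 129, 29])]
244 [((171, 175, 171), [530, 167, 21]), ((98, 90, 91), [518, 151, 70]), ((97, 89, 89), [516, 144, 76]), ((90, 80, 80), [517, 139, 68]), ((189, 195, 189), [525, 129, 27])]
246 [((191, 197, 191), [522, 167, 27]), ((100, 91, 93), [513, 152, 65]), ((101, 93, 94), [513, 146, 63]), ((90, 79, 79), [511, 139, 68]), ((190, 196, 190), [519, 130, 26])]
248 [((199, 205, 199), [517, 168, 21]), ((99, 90, 91), [507, 152, 62]), ((103, 94, 96), [507, 146, 63]), ((91, 80, 80), [506, 140, 65]), ((190, 197, 189), [511, 130, 32])]
250 [((255, 255, 255), [510, 168, 27]), ((104, 96, 97), [502, 153, 57]), ((101
[... 654 characters left out ...]
5), [485, 170, 25]), ((255, 255, 255), [484, 158, 24]), ((255, 255, 255), [484, 152, 21]), ((255, 255, 255), [483, 145, 25]), ((255, 255, 255), [481, 133, 28])]
260 [((255, 255, 255), [478, 170, 28]), ((255, 255, 255), [478, 158, 24]), ((255, 255, 255), [477, 152, 24]), ((255, 255, 255), [476, 146, 26]), ((255, 255, 255), [475, 133, 27])]
262 [((255, 255, 255), [472, 171, 29]), ((255, 255, 255), [472, 159, 23]), ((255, 255, 255), [472, 153, 20]), ((255, 255, 255), [470, 146, 27]), ((255, 255, 255), [469, 134, 24])]
264 [((255, 255, 255), [466, 171, 30]), ((255, 255, 255), [466, 159, 21]), ((255, 255, 255), [464, 153, 27]), ((255, 255, 255), [463, 147, 28]), ((255, 255, 255), [463, 135, 24])]
```

View pics/t2.png

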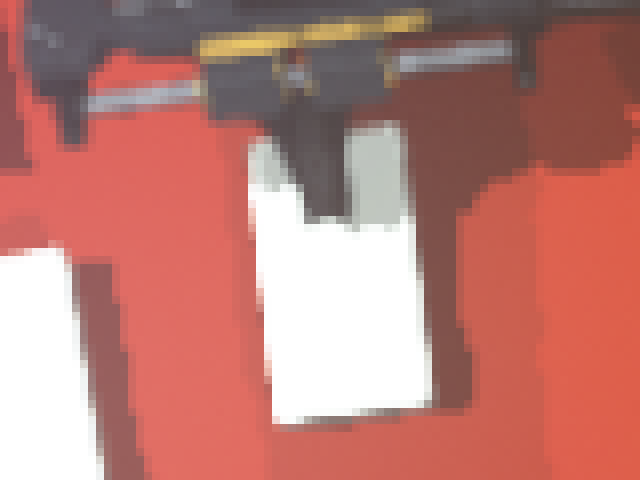

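The zoom shows the shut fingers ending above the tile at top-view pixel (271,252), measured at about z = 45 mm. So the real fingertips sit further back than the reported TCP. I lift, point straight down and probe to measure the offset.

Run:
```python
from plan import *
plan(([.52,.147,.1],2.3,-40),([.56,.2,.08],2.3,0))
```

```text
at [0.4788 0.1471 0.0111] z [-0.641 -0.024 -0.767] y [-0.037  0.999 -0.   ] t 6.8
rows 3 shift [0.0183, -0.0001, 0.0395] turn [0.001, 0.006, 0.015] | total/0.75 [0.055, -0.0002, 0.1185] tot turn [0.0, 0.02, 0.04]
rows 9 shift [0.0059, 0.0079, -0.003] turn [0.039, -0.969, 0.0] | total/0.75 [0.0533, 0.0707, -0.0267] tot turn [0.35, -8.72, 0.0]
```

Request:
apply_moves(
  increments=[
    [0.02, 0, 0.04, 0, 0, 0, 1],
    [0.02, 0, 0.04, 0, 0, 0, 1],
    [0.015, 0, 0.04, 0, 0, 0, 1],
    [0.01, 0.01, 0, 0.036, -0.9, 0, 1],
    [0.005, 0.01, 0, 0.036, -0.9, 0, 1],
    [0.005, 0.01, 0, 0.036, -0.9, 0, 1],
    [0.005, 0.01, 0, 0.036, -0.9, 0, 1],
    [0.005, 0.01, 0, 0.036, -0.9, 0, 1],
    [0.005, 0.01, 0, 0.036, -0.9, 0, 1],
    [0.005, 0.01, 0, 0.036, -0.9, 0, 1],
    [0.005, 0, 0, 0.036, -0.9, 0, 1],
    [0.005, 0, 0, 0.036, -0.9, 0, 1],
    [0, 0, 0, 0.02, -0.6, 0, 1],
  ],
)

```text
time: 7.93
eef_pos: [0.5571, 0.2, 0.1017]
ee_rot: [-0.019, 1.0, 0.001, 0.002]
force: [-0.4, 0.6, 0.2]
opening: 0.007
grasp_force: 0.0
```

```bash
python3 o.py
python3 - <<'E'
from h import *
o=r.get_obs();x=o["eef_pos"]
for n in("top","scene"):
    p,d,W=shot(n)
    c=r.calibration(n);q=c["intrinsics"]@(c["R"]@x+c["t"]);u,v=(q[:2]/q[2]);print(n,"reported TCP px",u,v)
    u,v=int(u),int(v)
    cv2.circle(p,(u,v),1,(0,255,0),-1)
    cv2.imwrite(f"pics/p_{n}.png",cv2.resize(p[v-45:v+35,u-50:u+50,::-1],None,fx=6,fy=6,interpolation=cv2.INTER_NEAREST))
a,b=cv2.imread("pics/p_top.png"),cv2.imread("pics/p_scene.png")
cv2.imwrite("pics/p_both.png",cv2.resize(np.hstack([a,b]),(800,320)))
E
```

```text
{'time': 7.933, 'q': [0.324, 0.663, -1.069, 1.786, 0.654, 1.092, 0.633], 'eef_pos': [0.557, 0.2, 0.102], 'ee_rot': [-0.019, 1.0, 0.001, 0.002], 'force': [-0.42, 0.574, 0.225], 'opening': 0.007, 'grasp_force': 0.0}
top reported TCP px 249.33996710647423 230.4120766365739
scene reported TCP px 359.6537825091916 208.89797366864414
```

View pics/p_both.png

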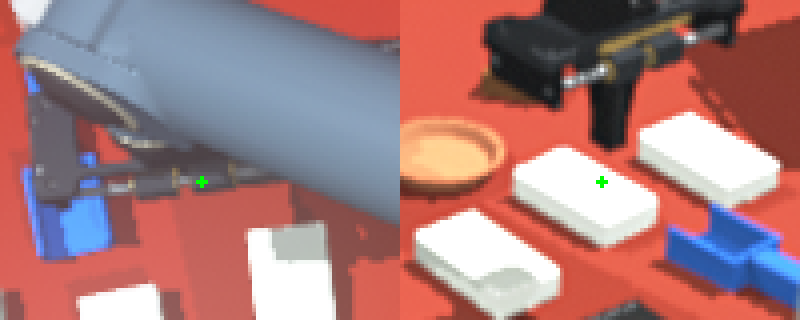

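Scene crop: the real fingertip is at (607,147) and the reported TCP at (602,182), so the tip is about 30 mm short. I probe the bare table to measure it accurately.

Request:
apply_moves(
  increments=[
    [0, 0, -0.04, 0, 0, 0, 1],
    [0, 0, -0.04, 0, 0, 0, 1],
    [0, 0, -0.03, 0, 0, 0, 1],
    [0, 0, -0.012, 0, 0, 0, 1],
    [0, 0, 0, 0, 0, 0, 1],
    [0, 0, 0, 0, 0, 0, 1],
  ],
)

```text
time: 8.53
eef_pos: [0.558, 0.2001, 0.0099]
ee_rot: [-0.018, 1.0, 0.001, -0.0]
force: [0.7, 0.6, -0.2]
opening: 0.005
grasp_force: 0.0
```

Request:
apply_moves(
  increments=[
    [0, 0, -0.005, 0, 0, 0, 1],
    [0, 0, -0.005, 0, 0, 0, 1],
    [0, 0, -0.005, 0, 0, 0, 1],
    [0, 0, 0, 0, 0, 0, 1],
  ],
)

```text
time: 8.87
eef_pos: [0.5575, 0.1993, -0.0018]
ee_rot: [-0.018, 1.0, 0.001, -0.0]
force: [-0.2, 0.3, -0.8]
opening: 0.008
grasp_force: 0.0
```

Run:
```python
from h import *
x=r.get_obs()["eef_pos"];p,d,W=shot("scene");n="scene"
c=r.calibration(n);q=c["intrinsics"]@(c["R"]@x+c["t"]);u,v=(q[:2]/q[2]).astype(int);print(u,v)
cv2.circle(p,(u,v),0,(0,255,0),-1)
cv2.imwrite(f"pics/p2.png",cv2.resize(p[v-50:v+30,u-50:u+50,::-1],None,fx=6,fy=6,interpolation=cv2.INTER_NEAREST))
```

```text
357 237
```

View pics/p2.png

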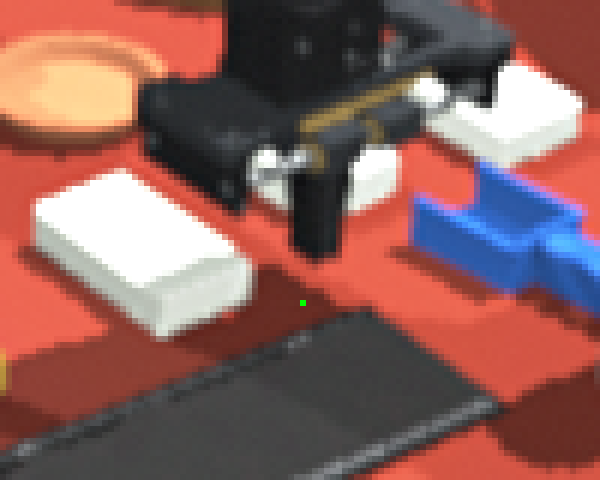

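The tip at (317,258) is still about 28 mm above where it is reported, and there is no contact yet. I keep probing in small steps.

Request:
apply_moves(
  increments=[
    [0, 0, -0.006, 0, 0, 0, 1],
    [0, 0, -0.006, 0, 0, 0, 1],
    [0, 0, -0.006, 0, 0, 0, 1],
    [0, 0, 0, 0, 0, 0, 1],
  ],
)

```text
time: 9.25
eef_pos: [0.5569, 0.1991, -0.0163]
ee_rot: [-0.019, 1.0, 0.0, -0.001]
force: [-0.2, 0.5, -0.8]
opening: 0.004
grasp_force: 0.0
```

Request:
apply_moves(
  increments=[
    [0, 0, -0.003, 0, 0, 0, 1],
    [0, 0, -0.003, 0, 0, 0, 1],
    [0, 0, 0, 0, 0, 0, 1],
  ],
)

```text
time: 9.5
eef_pos: [0.5573, 0.1994, -0.0201]
ee_rot: [-0.019, 1.0, 0.001, -0.0]
force: [-1.2, 0.5, -0.8]
opening: 0.004
grasp_force: 0.0
```

Request:
apply_moves(
  increments=[
    [0, 0, -0.003, 0, 0, 0, 1],
    [0, 0, 0, 0, 0, 0, 1],
  ],
)

```text
time: 9.67
eef_pos: [0.5574, 0.1995, -0.0222]
ee_rot: [-0.019, 1.0, 0.001, -0.0]
force: [-0.4, -0.6, 0.7]
opening: 0.005
grasp_force: 0.0
```

Request:
apply_moves(
  increments=[
    [0, 0, -0.003, 0, 0, 0, 1],
    [0, 0, 0, 0, 0, 0, 1],
  ],
)

```text
time: 9.83
eef_pos: [0.5574, 0.1995, -0.0245]
ee_rot: [-0.019, 1.0, 0.001, -0.0]
force: [-0.1, -0.1, -0.1]
opening: 0.002
grasp_force: 0.0
```

Request:
apply_moves(
  increments=[
    [0, 0, -0.002, 0, 0, 0, 1],
    [0, 0, 0, 0, 0, 0, 1],
  ],
)

```text
time: 10.0
eef_pos: [0.5574, 0.1995, -0.0259]
ee_rot: [-0.019, 1.0, 0.001, -0.0]
force: [-0.4, -0.4, 0.1]
opening: 0.004
grasp_force: 0.0
```

Request:
apply_moves(
  increments=[
    [0, 0, -0.002, 0, 0, 0, 1],
    [0, 0, 0, 0, 0, 0, 1],
  ],
)

```text
time: 10.17
eef_pos: [0.5574, 0.1995, -0.0274]
ee_rot: [-0.019, 1.0, 0.001, -0.0]
force: [0.3, -0.5, 0.0]
opening: 0.006
grasp_force: 0.0
```

Request:
apply_moves(
  increments=[
    [0, 0, -0.002, 0, 0, 0, 1],
    [0, 0, 0, 0, 0, 0, 1],
  ],
)

```text
time: 10.33
eef_pos: [0.5574, 0.1995, -0.0289]
ee_rot: [-0.019, 1.0, 0.001, -0.0]
force: [0.6, -0.3, 0.2]
opening: 0.004
grasp_force: 0.0
```

Request:
apply_moves(
  increments=[
    [0, 0, -0.002, 0, 0, 0, 1],
    [0, 0, 0, 0, 0, 0, 1],
  ],
)

```text
time: 10.5
eef_pos: [0.5574, 0.1995, -0.0304]
ee_rot: [-0.019, 1.0, 0.001, -0.0]
force: [-0.0, -0.3, 0.1]
opening: 0.008
grasp_force: 0.0
```

Run:
```python
from h import *
o=r.get_obs();x=o["eef_pos"];print(x,o["force"])
for n in("scene",):
    p,d,W=shot(n)
    g=(p.max(2)<75)&(W[...,2]<.06)&(abs(W[...,0]-.56)<.04)&(abs(W[...,1]-.2)<.04)&(W[...,2]>.012)
    P=W[g];i=np.argsort(P[:,2]);vv,uu=np.nonzero(g)
    print((P[i[::max(1,len(i)//10)]]*1000).round(),"px cols",uu.min(),uu.max(),"rows",vv.min(),vv.max())
    c=r.calibration(n);q=c["intrinsics"]@(c["R"]@x+c["t"]);print(q[:2]/q[2])
```

```text
[ 0.55742851  0.19951467 -0.03038237] [-0.02562692 -0.31168938  0.13215475]
[[568. 203.  13.]
 [568. 195.  15.]
 [569. 202.  21.]
 [570. 201.  25.]
 [572. 187.  32.]
 [559. 189.  35.]
 [573. 205.  40.]
 [570. 199.  44.]
 [575. 183.  49.]
 [571. 186.  53.]
 [568. 184.  60.]] px cols 354 364 rows 224 236
[357.1272106  245.18252903]
```

Request:
apply_moves(
  increments=[
    [0, 0, -0.002, 0, 0, 0, 1],
    [0, 0, 0, 0, 0, 0, 1],
  ],
)

```text
time: 10.72
eef_pos: [0.5574, 0.1995, -0.0319]
ee_rot: [-0.019, 1.0, 0.001, -0.0]
force: [-0.5, 0.0, 0.4]
opening: 0.005
grasp_force: 0.0
```

Request:
apply_moves(
  increments=[
    [0, 0, -0.002, 0, 0, 0, 1],
    [0, 0, 0, 0, 0, 0, 1],
  ],
)

```text
time: 10.88
eef_pos: [0.5574, 0.1995, -0.0334]
ee_rot: [-0.019, 1.0, 0.001, -0.0]
force: [0.2, 0.4, 0.4]
opening: 0.004
grasp_force: 0.0
```

Request:
apply_moves(
  increments=[
    [0, 0, -0.002, 0, 0, 0, 1],
    [0, 0, 0, 0, 0, 0, 1],
  ],
)

```text
time: 11.05
eef_pos: [0.5574, 0.1995, -0.0349]
ee_rot: [-0.019, 1.0, 0.001, -0.0]
force: [0.2, -0.2, -0.0]
opening: 0.006
grasp_force: 0.0
```

Request:
apply_moves(
  increments=[
    [0, 0, -0.002, 0, 0, 0, 1],
    [0, 0, 0, 0, 0, 0, 1],
  ],
)

```text
time: 11.22
eef_pos: [0.5577, 0.1998, -0.0357]
ee_rot: [-0.019, 1.0, 0.001, 0.0]
force: [-2.0, -1.3, 4.4]
opening: 0.002
grasp_force: 2.0
```

Request:
apply_moves(
  increments=[
    [0, 0, -0.002, 0, 0, 0, 1],
    [0, 0, 0, 0, 0, 0, 1],
  ],
)

```text
time: 11.38
eef_pos: [0.5577, 0.1997, -0.0358]
ee_rot: [-0.019, 1.0, 0.0, 0.0]
force: [-3.9, -3.0, 14.4]
opening: 0.004
grasp_force: 7.1
```

Contact came at a reported z of -0.036. So the true tip is 36 mm back along the tool axis from the reported TCP, and this agrees with the tilted view. I build that into the planner and redo the grasp.

```bash
python3 - <<'E'
s=open("plan.py").read()
s=s.replace('x=np.array(o["eef_pos"]);M=R.from_quat(o["ee_rot"])','M=R.from_quat(o["ee_rot"]);x=np.array(o["eef_pos"]);D=.036;tip=x-D*M.as_matrix()[:,2]')
s=s.replace('print("at",x.round(4)','print("tip",tip.round(4),"E",x.round(4)')
s=s.replace('d=np.array(pos)-x;','pos=np.array(pos)+D*N.as_matrix()[:,2];d=pos-x;')
open("plan.py","w").write(s)
E
python3 - <<'E'
from plan import *
plan(([.5577,.1997,.06],None,None),([.482,.146,.08],2.3,-40),([.4785,.146,.010],2.3,-40))
E
```

```text
tip [5.577e-01 1.997e-01 2.000e-04] E [ 0.5577  0.1997 -0.0358] z [ 0.001  0.    -1.   ] y [-0.037  0.999  0.   ] t 11.4
rows 2 shift [-0.0, -0.0, 0.0398] turn [0.0, 0.0, 0.0] | total/0.75 [-0.0, -0.0, 0.0797] tot turn [0.0, 0.0, 0.0]
rows 9 shift [-0.0146, -0.0081, 0.0042] turn [-0.038, 0.97, 0.004] | total/0.75 [-0.1318, -0.0728, 0.0379] tot turn [-0.34, 8.73, 0.04]
rows 2 shift [-0.0023, 0.0, -0.0467] turn [0.0, 0.0, 0.0] | total/0.75 [-0.0047, 0.0, -0.0933] tot turn [0.0, 0.0, 0.0]
```

Request:
apply_moves(
  increments=[
    [0, 0, 0.042, 0, 0, 0, 0],
    [0, 0, 0.04, 0, 0, 0, 0],
    [-0.0146, -0.0081, 0.0042, -0.038, 0.97, 0, 0],
    [-0.0146, -0.0081, 0.0042, -0.038, 0.97, 0, 0],
    [-0.0146, -0.0081, 0.0042, -0.038, 0.97, 0, 0],
    [-0.0146, -0.0081, 0.0042, -0.038, 0.97, 0, 0],
    [-0.0146, -0.0081, 0.0042, -0.038, 0.97, 0, 0],
    [-0.0146, -0.0081, 0.0042, -0.038, 0.97, 0, 0],
    [-0.0146, -0.0081, 0.0042, -0.038, 0.97, 0, 0],
    [-0.0146, -0.0081, 0.0042, -0.038, 0.97, 0, 0],
    [-0.0146, -0.0081, 0.0042, -0.038, 0.97, 0, 0],
    [0, 0, 0, 0, 0, 0, 0],
    [0, 0, 0, 0, 0, 0, 0],
    [0, 0, 0, 0, 0, 0, 0],
  ],
)

```text
time: 12.55
eef_pos: [0.459, 0.1455, 0.0523]
ee_rot: [-0.018, 0.94, -0.006, -0.342]
force: [-0.0, 0.6, 0.0]
opening: 0.96
grasp_force: 0.0
```

Run:
```python
from plan import *
plan(([.4785,.146,.010],2.3,-40))
```

```text
tip [0.4821 0.1464 0.0799] E [0.459  0.1455 0.0523] z [-0.642 -0.023 -0.767] y [-0.037  0.999  0.001] t 12.6
rows 2 shift [-0.0024, -0.0003, -0.0466] turn [-0.004, 0.005, 0.018] | total/0.75 [-0.0048, -0.0006, -0.0932] tot turn [-0.01, 0.01, 0.04]
```

Request:
apply_moves(
  increments=[
    [-0.001, 0, -0.025, 0, 0, 0, 0],
    [-0.001, 0, -0.025, 0, 0, 0, 0],
    [-0.001, 0, -0.025, 0, 0, 0, 0],
    [-0.001, 0, -0.018, 0, 0, 0, 0],
    [0, 0, 0, 0, 0, 0, 0],
  ],
)

```text
time: 12.97
eef_pos: [0.4548, 0.1444, -0.0201]
ee_rot: [-0.017, 0.939, -0.007, -0.344]
force: [0.2, 0.8, 0.8]
opening: 1.003
grasp_force: 0.0
```

Request:
apply_moves(
  increments=[
    [0, 0, 0, 0, 0, 0, 1],
    [0, 0, 0, 0, 0, 0, 1],
    [0, 0, 0, 0, 0, 0, 1],
    [0, 0, 0, 0, 0, 0, 1],
    [0, 0, 0, 0, 0, 0, 1],
    [0, 0, 0, 0, 0, 0, 1],
    [0, 0, 0, 0, 0, 0, 1],
    [0, 0, 0, 0, 0, 0, 1],
  ],
  squeeze=40,
)

```text
time: 13.63
eef_pos: [0.4561, 0.1452, -0.0173]
ee_rot: [-0.017, 0.939, -0.006, -0.342]
force: [0.4, 0.9, 2.1]
opening: 0.685
grasp_force: 40.0
```

Run:
```python
from plan import *
plan(([.479,.146,.15],None,None),([.56,.06,.20],-44,5),([.635,-.07,.18],-90,50),([.635,-.07,.067],-90,50))
```

```text
tip [0.4793 0.146  0.0103] E [ 0.4561  0.1452 -0.0173] z [-0.643 -0.023 -0.766] y [-0.036  0.999  0.   ] t 13.6
rows 4 shift [-0.0001, -0.0, 0.0466] turn [0.0, 0.0, 0.0] | total/0.75 [-0.0004, -0.0, 0.1863] tot turn [0.0, 0.0, 0.0]
rows 10 shift [0.0142, -0.0116, 0.0056] turn [-0.361, -0.941, -0.952] | total/0.75 [0.1419, -0.1165, 0.0556] tot turn [-3.61, -9.41, -9.52]
rows 10 shift [0.0097, -0.0207, -0.001] turn [-0.927, -0.394, -0.95] | total/0.75 [0.097, -0.2072, -0.0097] tot turn [-9.27, -3.94, -9.5]
rows 3 shift [0.0, 0.0, -0.0502] turn [0.0, 0.0, 0.0] | total/0.75 [0.0, 0.0, -0.1507] tot turn [0.0, 0.0, 0.0]
```

Request:
apply_moves(
  increments=[
    [0, 0, 0.03, 0, 0, 0, 1],
    [0, 0, 0.04, 0, 0, 0, 1],
    [0, 0, 0.04, 0, 0, 0, 1],
    [0, 0, 0.04, 0, 0, 0, 1],
    [0, 0, 0.036, 0, 0, 0, 1],
    [0.012, -0.0097, 0.005, -0.301, -0.784, -0.793, 1],
    [0.012, -0.0097, 0.005, -0.301, -0.784, -0.793, 1],
    [0.012, -0.0097, 0.005, -0.301, -0.784, -0.793, 1],
    [0.012, -0.0097, 0.005, -0.301, -0.784, -0.793, 1],
    [0.012, -0.0097, 0.005, -0.301, -0.784, -0.793, 1],
    [0.012, -0.0097, 0.005, -0.301, -0.784, -0.793, 1],
    [0.012, -0.0097, 0.005, -0.301, -0.784, -0.793, 1],
    [0.012, -0.0097, 0.005, -0.301, -0.784, -0.793, 1],
    [0.012, -0.0097, 0.005, -0.301, -0.784, -0.793, 1],
    [0.012, -0.0097, 0.005, -0.301, -0.784, -0.793, 1],
    [0.012, -0.0097, 0.005, -0.301, -0.784, -0.793, 1],
    [0.012, -0.0097, 0.005, -0.301, -0.784, -0.793, 1],
    [0, 0, 0, 0, 0, 0, 1],
  ],
)

```text
time: 15.13
eef_pos: [0.5625, 0.0571, 0.1674]
ee_rot: [0.374, 0.926, -0.018, 0.041]
force: [0.4, 1.0, -2.6]
opening: 0.684
grasp_force: 40.0
```

Request:
apply_moves(
  increments=[
    [0.008, -0.0173, -0.001, -0.773, -0.328, -0.792, 1],
    [0.008, -0.0173, -0.001, -0.773, -0.328, -0.792, 1],
    [0.008, -0.0173, -0.001, -0.773, -0.328, -0.792, 1],
    [0.008, -0.0173, -0.001, -0.773, -0.328, -0.792, 1],
    [0.008, -0.0173, -0.001, -0.773, -0.328, -0.792, 1],
    [0.008, -0.0173, -0.001, -0.773, -0.328, -0.792, 1],
    [0.008, -0.0173, -0.001, -0.773, -0.328, -0.792, 1],
    [0.008, -0.0173, -0.001, -0.773, -0.328, -0.792, 1],
    [0.008, -0.0173, -0.001, -0.773, -0.328, -0.792, 1],
    [0.008, -0.0173, -0.001, -0.773, -0.328, -0.792, 1],
    [0.008, -0.0173, -0.001, -0.773, -0.328, -0.792, 1],
    [0.008, -0.0173, -0.001, -0.773, -0.328, -0.792, 1],
    [0, 0, 0, 0, 0, 0, 1],
  ],
)

```text
time: 16.22
eef_pos: [0.6359, -0.0983, 0.1535]
ee_rot: [0.64, 0.641, -0.302, 0.296]
force: [0.7, 0.9, -4.1]
opening: 0.687
grasp_force: 40.0
```

```bash
python3 o.py
python3 - <<'E'
from plan import *
plan(([.635,-.07,.18],-90,50),([.635,-.07,.067],-90,50))
E
```

```text
{'time': 16.217, 'q': [-0.028, 0.646, -0.431, 1.688, 1.017, 1.497, -0.871], 'eef_pos': [0.636, -0.098, 0.153], 'ee_rot': [0.64, 0.641, -0.302, 0.296], 'force': [0.736, 0.857, -4.052], 'opening': 0.687, 'grasp_force': 39.998}
tip [ 0.6361 -0.0707  0.1766] E [ 0.6359 -0.0983  0.1535] z [-0.007 -0.766 -0.643] y [ 1.    -0.002 -0.008] t 16.2
rows 1 shift [-0.0011, 0.0009, 0.0045] turn [0.002, -0.098, 0.025] | total/0.75 [-0.0011, 0.0009, 0.0045] tot turn [0.0, -0.1, 0.02]
rows 3 shift [0.0, 0.0, -0.0502] turn [0.0, 0.0, 0.0] | total/0.75 [0.0, 0.0, -0.1507] tot turn [0.0, 0.0, 0.0]
```

Request:
apply_moves(
  increments=[
    [-0.001, 0.001, -0.035, 0, -0.1, 0.02, 1],
    [0, 0, -0.04, 0, 0, 0, 1],
    [0, 0, -0.04, 0, 0, 0, 1],
    [0, 0, -0.023, 0, 0, 0, 1],
    [0, 0, 0, 0, 0, 0, 1],
  ],
)

```text
time: 16.63
eef_pos: [0.6324, -0.0972, 0.0498]
ee_rot: [0.64, 0.642, -0.299, 0.298]
force: [-1.0, 0.4, -3.0]
opening: 0.689
grasp_force: 40.0
```

Run:
```python
from plan import *
plan()
for n in("scene","top"):
    p,d,W=shot(n,"pl1_"+n)
    hsv=cv2.cvtColor(p,cv2.COLOR_RGB2HSV)
    m=(hsv[...,1]<45)&(hsv[...,2]>130)&(abs(W[...,0]-.635)<.06)&(abs(W[...,1]+.07)<.06)&(W[...,2]>.0)
    P=W[m];print(n,len(P),P.min(0).round(3),P.max(0).round(3))
    for a in range(0,130,20):
        Q=P[(P[:,2]>=a/1000)&(P[:,2]<a/1000+.02)]
        if len(Q):print(a,len(Q),np.percentile(Q[:,0],[5,50,95]).round(3),np.percentile(Q[:,1],[5,50,95]).round(3))
```

```text
tip [ 0.6324 -0.0697  0.073 ] E [ 0.6324 -0.0972  0.0498] z [-0.    -0.765 -0.644] y [ 1.     0.002 -0.002] t 16.6
scene 753 [ 0.58  -0.083  0.002] [ 0.674 -0.022  0.153]
0 20 [0.585 0.643 0.665] [-0.079 -0.072 -0.061]
20 105 [0.611 0.651 0.667] [-0.081 -0.079 -0.061]
40 112 [0.61  0.658 0.668] [-0.082 -0.078 -0.062]
60 94 [0.612 0.645 0.667] [-0.082 -0.079 -0.07 ]
80 109 [0.611 0.651 0.667] [-0.081 -0.079 -0.06 ]
100 125 [0.605 0.652 0.667] [-0.082 -0.079 -0.041]
120 153 [0.611 0.639 0.665] [-0.081 -0.072 -0.058]
top 253 [ 0.602 -0.128  0.   ] [ 0.693 -0.021  0.164]
0 15 [0.631 0.667 0.69 ] [-0.123 -0.092 -0.091]
40 2 [0.661 0.662 0.662] [-0.056 -0.055 -0.055]
80 4 [0.608 0.634 0.647] [-0.062 -0.056 -0.055]
100 19 [0.604 0.605 0.652] [-0.074 -0.062 -0.055]
120 171 [0.605 0.633 0.661] [-0.078 -0.067 -0.056]
```

View pics/pl1_scene.png

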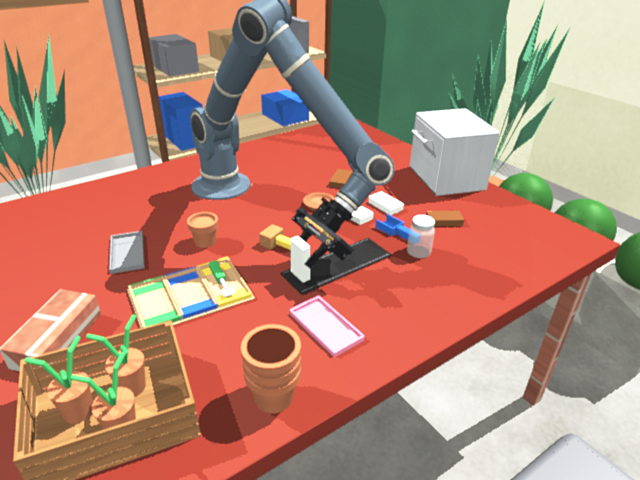

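The scene view shows the tile held upright at (301,258), above the right end of the mat. I lower it until it touches.

Request:
apply_moves(
  increments=[
    [0, 0, -0.006, 0, 0, 0, 1],
    [0, 0, -0.005, 0, 0, 0, 1],
    [0, 0, -0.002, 0, 0, 0, 1],
    [0, 0, 0, 0, 0, 0, 1],
  ],
)

```text
time: 17.07
eef_pos: [0.6354, -0.0973, 0.0452]
ee_rot: [0.642, 0.64, -0.296, 0.301]
force: [0.0, 0.3, -3.7]
opening: 0.686
grasp_force: 40.0
```

Request:
apply_moves(
  increments=[
    [0, 0, -0.002, 0, 0, 0, 1],
    [0, 0, 0, 0, 0, 0, 1],
  ],
)

```text
time: 17.23
eef_pos: [0.6353, -0.0973, 0.0434]
ee_rot: [0.642, 0.64, -0.296, 0.301]
force: [0.0, -0.5, -3.1]
opening: 0.685
grasp_force: 40.0
```

Request:
apply_moves(
  increments=[
    [0, 0, -0.002, 0, 0, 0, 1],
    [0, 0, 0, 0, 0, 0, 1],
  ],
)

```text
time: 17.4
eef_pos: [0.6352, -0.0973, 0.0416]
ee_rot: [0.642, 0.64, -0.296, 0.301]
force: [-0.5, -0.2, -3.3]
opening: 0.682
grasp_force: 40.0
```

Request:
apply_moves(
  increments=[
    [0, 0, -0.003, 0, 0, 0, 1],
    [0, 0, 0, 0, 0, 0, 1],
  ],
)

```text
time: 17.57
eef_pos: [0.635, -0.0973, 0.039]
ee_rot: [0.642, 0.64, -0.296, 0.301]
force: [-0.6, 0.6, -3.2]
opening: 0.686
grasp_force: 40.0
```

Request:
apply_moves(
  increments=[
    [0, 0, -0.002, 0, 0, 0, 1],
    [0, 0, 0, 0, 0, 0, 1],
  ],
)

```text
time: 17.73
eef_pos: [0.6352, -0.0973, 0.0377]
ee_rot: [0.642, 0.64, -0.296, 0.301]
force: [0.1, -0.3, -4.1]
opening: 0.686
grasp_force: 40.0
```

Request:
apply_moves(
  increments=[
    [0, 0, -0.001, 0, 0, 0, 1],
    [0, 0, 0, 0, 0, 0, 1],
  ],
)

```text
time: 17.9
eef_pos: [0.6353, -0.0973, 0.0376]
ee_rot: [0.642, 0.64, -0.296, 0.301]
force: [-0.4, 0.2, -1.1]
opening: 0.686
grasp_force: 40.0
```

Request:
apply_moves(
  increments=[
    [0, 0, -0.001, 0, 0, 0, 1],
    [0, 0, 0, 0, 0, 0, 1],
  ],
)

```text
time: 18.07
eef_pos: [0.6353, -0.0973, 0.0376]
ee_rot: [0.642, 0.64, -0.297, 0.302]
force: [-1.8, 1.5, 3.9]
opening: 0.689
grasp_force: 40.0
```

Request:
apply_moves(
  increments=[
    [0, 0, 0, 0, 0, 0, 0],
    [0, 0, 0, 0, 0, 0, 0],
    [0, 0, 0, 0, 0, 0, 0],
    [0, 0, 0, 0, 0, 0, 0],
    [0, 0, 0, 0, 0, 0, 0],
    [0, 0.005, 0.0042, 0, 0, 0, 0],
    [0, 0.01, 0.0084, 0, 0, 0, 0],
    [0, 0.02, 0.0168, 0, 0, 0, 0],
    [0, 0.03, 0.025, 0, 0, 0, 0],
    [0, 0.03, 0.03, 0, 0, 0, 0],
    [0, 0.02, 0.04, 0, 0, 0, 0],
    [0, 0.01, 0.04, 0, 0, 0, 0],
    [0, 0, 0, 0, 0, 0, 0],
  ],
)

```text
time: 19.15
eef_pos: [0.638, 0.0019, 0.1661]
ee_rot: [0.643, 0.641, -0.291, 0.303]
force: [0.3, 0.1, -0.0]
opening: 0.997
grasp_force: 0.0
```

```bash
cat > look.py <<'E'
import sys
from plan import *
def tiles():
  for n in("scene","top"):
    p,d,W=shot(n)
    hsv=cv2.cvtColor(p,cv2.COLOR_RGB2HSV)
    for lo,hi,nm in((.095,.13,"stand"),(.012,.035,"flat")):
        m=((hsv[...,1]<45)&(hsv[...,2]>130)&(W[...,0]>.38)&(W[...,0]<.69)&(W[...,1]>-.12)&(W[...,1]<.46)&(W[...,2]>lo)&(W[...,2]<hi)).astype(np.uint8)
        k,l,s,c=cv2.connectedComponentsWithStats(m)
        for i in range(1,k):
            if s[i,4]>60:
                P=W[l==i];b=cv2.minAreaRect((P[:,:2]*1000).astype(np.float32));print(n,nm,s[i,4],[np.round(q,1).tolist() for q in b],P[:,2].max().round(3))
if __name__=="__main__": tiles()
E
python3 look.py
python3 - <<'E'
from plan import *
plan(([.55,.2,.20],-40,5),([.46,.276,.12],6.3,-40),([.4405,.276,.010],6.3,-40))
E
```

```text
scene stand 227 [[638.8, -68.4], [64.7, 28.4], 2.3] 0.119
scene flat 199 [[469.7, 401.9], [66.5, 98.3], 89.3] 0.029
scene flat 91 [[403.7, 266.6], [34.8, 68.9], 26.7] 0.028
scene flat 175 [[477.5, 277.5], [52.2, 64.9], 8.7] 0.027
scene flat 131 [[640.2, -68.2], [28.8, 62.6], 88.8] 0.035
top stand 182 [[635.2, -67.2], [60.4, 23.9], 0.0] 0.123
top flat 725 [[454.2, 402.1], [110.0, 61.4], 2.2] 0.035
top flat 709 [[441.6, 276.3], [110.5, 60.2], 5.3] 0.033
tip [0.6355 0.0257 0.1846] E [ 0.6358 -0.0018  0.1614] z [ 0.009 -0.764 -0.645] y [1.    0.003 0.01 ] t 19.2
rows 11 shift [-0.0101, 0.0242, 0.0003] turn [0.826, 0.399, 0.941] | total/0.75 [-0.1112, 0.2664, 0.0037] tot turn [9.09, 4.39, 10.35]
rows 10 shift [-0.0154, 0.0101, -0.0096] turn [0.292, 0.965, 0.957] | total/0.75 [-0.1539, 0.1006, -0.0956] tot turn [2.92, 9.65, 9.57]
rows 3 shift [-0.0087, 0.0, -0.0489] turn [0.0, 0.0, 0.0] | total/0.75 [-0.026, 0.0, -0.1467] tot turn [0.0, 0.0, 0.0]
```

Tile 1 stands at (637,-68) mm. Now tile 2.

Request:
apply_moves(
  increments=[
    [-0.009, 0.022, 0, 0.757, 0.366, 0.863, 0],
    [-0.009, 0.022, 0, 0.757, 0.366, 0.863, 0],
    [-0.009, 0.022, 0, 0.757, 0.366, 0.863, 0],
    [-0.009, 0.022, 0, 0.757, 0.366, 0.863, 0],
    [-0.009, 0.022, 0, 0.757, 0.366, 0.863, 0],
    [-0.009, 0.022, 0, 0.757, 0.366, 0.863, 0],
    [-0.009, 0.022, 0, 0.757, 0.366, 0.863, 0],
    [-0.009, 0.022, 0, 0.757, 0.366, 0.863, 0],
    [-0.009, 0.022, 0, 0.757, 0.366, 0.863, 0],
    [-0.009, 0.022, 0, 0.757, 0.366, 0.863, 0],
    [-0.009, 0.022, 0, 0.757, 0.366, 0.863, 0],
    [-0.009, 0.022, 0, 0.757, 0.366, 0.863, 0],
  ],
)

```text
time: 20.25
eef_pos: [0.553, 0.1943, 0.159]
ee_rot: [0.34, 0.94, -0.016, 0.04]
force: [0.0, 0.8, -0.4]
opening: 1.002
grasp_force: 0.0
```

Request:
apply_moves(
  increments=[
    [-0.0128, 0.0084, -0.008, 0.243, 0.804, 0.797, 0],
    [-0.0128, 0.0084, -0.008, 0.243, 0.804, 0.797, 0],
    [-0.0128, 0.0084, -0.008, 0.243, 0.804, 0.797, 0],
    [-0.0128, 0.0084, -0.008, 0.243, 0.804, 0.797, 0],
    [-0.0128, 0.0084, -0.008, 0.243, 0.804, 0.797, 0],
    [-0.0128, 0.0084, -0.008, 0.243, 0.804, 0.797, 0],
    [-0.0128, 0.0084, -0.008, 0.243, 0.804, 0.797, 0],
    [-0.0128, 0.0084, -0.008, 0.243, 0.804, 0.797, 0],
    [-0.0128, 0.0084, -0.008, 0.243, 0.804, 0.797, 0],
    [-0.0128, 0.0084, -0.008, 0.243, 0.804, 0.797, 0],
    [-0.0128, 0.0084, -0.008, 0.243, 0.804, 0.797, 0],
    [-0.0128, 0.0084, -0.008, 0.243, 0.804, 0.797, 0],
    [0, 0, 0, 0, 0, 0, 0],
  ],
)

```text
time: 21.33
eef_pos: [0.4368, 0.27, 0.0834]
ee_rot: [-0.054, 0.937, -0.021, -0.345]
force: [0.2, -1.3, -0.6]
opening: 1.001
grasp_force: 0.0
```

Run:
```python
from plan import *
plan(([.441,.276,.08],6,-40),([.441,.276,.010],6,-40))
```

```text
tip [0.46   0.2728 0.1108] E [0.4368 0.27   0.0834] z [-0.644 -0.077 -0.762] y [-0.116  0.993 -0.002] t 21.3
rows 1 shift [-0.0251, 0.0047, -0.0413] turn [0.038, -0.084, -0.147] | total/0.75 [-0.0251, 0.0047, -0.0413] tot turn [0.04, -0.08, -0.15]
rows 2 shift [0.0, 0.0, -0.0467] turn [0.0, 0.0, 0.0] | total/0.75 [0.0, 0.0, -0.0933] tot turn [0.0, 0.0, 0.0]
```

Request:
apply_moves(
  increments=[
    [-0.0125, 0.0024, -0.02, 0.02, -0.04, -0.07, 0],
    [-0.0125, 0.0024, -0.025, 0.02, -0.04, -0.07, 0],
    [0, 0, -0.03, 0, 0, 0, 0],
    [0, 0, -0.03, 0, 0, 0, 0],
    [0, 0, -0.02, 0, 0, 0, 0],
    [0, 0, -0.008, 0, 0, 0, 0],
    [0, 0, 0, 0, 0, 0, 0],
  ],
)

```text
time: 21.92
eef_pos: [0.4199, 0.2726, -0.0131]
ee_rot: [-0.048, 0.94, -0.018, -0.338]
force: [0.1, -0.9, -0.1]
opening: 1.002
grasp_force: 0.0
```

Request:
apply_moves(
  increments=[
    [0, 0, 0, 0, 0, 0, 1],
    [0, 0, 0, 0, 0, 0, 1],
    [0, 0, 0, 0, 0, 0, 1],
    [0, 0, 0, 0, 0, 0, 1],
    [0, 0, 0, 0, 0, 0, 1],
    [0, 0, 0, 0, 0, 0, 1],
    [0, 0, 0, 0, 0, 0, 1],
    [0, 0, 0, 0, 0, 0, 1],
  ],
)

```text
time: 22.58
eef_pos: [0.4206, 0.2741, -0.0114]
ee_rot: [-0.048, 0.94, -0.016, -0.337]
force: [1.2, 0.2, 3.3]
opening: 0.685
grasp_force: 40.0
```

Run:
```python
from plan import *
plan(([.441,.276,.15],None,None),([.56,.16,.20],-42,5),([.635,.032,.16],-90,50),([.635,.032,.070],-90,50))
```

```text
tip [0.4433 0.2764 0.0164] E [ 0.4206  0.2741 -0.0114] z [-0.633 -0.063 -0.772] y [-0.102  0.995  0.002] t 22.6
rows 4 shift [-0.0008, -0.0001, 0.0445] turn [0.0, 0.0, 0.0] | total/0.75 [-0.0031, -0.0006, 0.1781] tot turn [0.0, 0.0, 0.0]
rows 10 shift [0.0192, -0.0154, 0.0056] turn [-0.312, -0.948, -0.99] | total/0.75 [0.1921, -0.1544, 0.0559] tot turn [-3.12, -9.48, -9.9]
rows 10 shift [0.0097, -0.0205, -0.0036] turn [-0.922, -0.411, -0.992] | total/0.75 [0.0969, -0.2046, -0.0364] tot turn [-9.22, -4.11, -9.92]
rows 3 shift [0.0, 0.0, -0.04] turn [0.0, 0.0, 0.0] | total/0.75 [0.0, 0.0, -0.12] tot turn [0.0, 0.0, 0.0]
```

The grip is a little high: the tip is at 16 mm on a 24 mm tile. I regrip lower.

Request:
apply_moves(
  increments=[
    [0, 0, 0, 0, 0, 0, 0],
    [0, 0, 0, 0, 0, 0, 0],
    [0, 0, -0.004, 0, 0, 0, 0],
    [0, 0, -0.004, 0, 0, 0, 0],
    [0, 0, 0, 0, 0, 0, 0],
    [0, 0, 0, 0, 0, 0, 1],
    [0, 0, 0, 0, 0, 0, 1],
    [0, 0, 0, 0, 0, 0, 1],
    [0, 0, 0, 0, 0, 0, 1],
    [0, 0, 0, 0, 0, 0, 1],
    [0, 0, 0, 0, 0, 0, 1],
    [0, 0, 0, 0, 0, 0, 1],
    [0, 0, 0, 0, 0, 0, 1],
  ],
)

```text
time: 23.67
eef_pos: [0.4203, 0.2738, -0.0179]
ee_rot: [-0.048, 0.94, -0.017, -0.337]
force: [0.5, -0.2, 0.2]
opening: 0.684
grasp_force: 40.0
```

Run:
```python
from plan import *
plan(([.441,.276,.15],None,None),([.56,.16,.20],-42,5),([.635,.032,.16],-90,50),([.635,.032,.070],-90,50))
```

```text
tip [0.4431 0.2761 0.0099] E [ 0.4203  0.2738 -0.0179] z [-0.633 -0.064 -0.772] y [-0.102  0.995  0.001] t 23.7
rows 4 shift [-0.0007, -0.0, 0.0467] turn [0.0, 0.0, 0.0] | total/0.75 [-0.0028, -0.0001, 0.1869] tot turn [0.0, 0.0, 0.0]
rows 10 shift [0.0192, -0.0154, 0.0056] turn [-0.311, -0.949, -0.99] | total/0.75 [0.1921, -0.1544, 0.0559] tot turn [-3.11, -9.49, -9.9]
rows 10 shift [0.0097, -0.0205, -0.0036] turn [-0.922, -0.411, -0.992] | total/0.75 [0.0969, -0.2046, -0.0364] tot turn [-9.22, -4.11, -9.92]
rows 3 shift [0.0, 0.0, -0.04] turn [0.0, 0.0, 0.0] | total/0.75 [0.0, 0.0, -0.12] tot turn [0.0, 0.0, 0.0]
```

Request:
apply_moves(
  increments=[
    [0, 0, 0.03, 0, 0, 0, 1],
    [0, 0, 0.04, 0, 0, 0, 1],
    [0, 0, 0.04, 0, 0, 0, 1],
    [0, 0, 0.04, 0, 0, 0, 1],
    [-0.003, 0, 0.037, 0, 0, 0, 1],
    [0.016, -0.0129, 0.0047, -0.259, -0.791, -0.825, 1],
    [0.016, -0.0129, 0.0047, -0.259, -0.791, -0.825, 1],
    [0.016, -0.0129, 0.0047, -0.259, -0.791, -0.825, 1],
    [0.016, -0.0129, 0.0047, -0.259, -0.791, -0.825, 1],
    [0.016, -0.0129, 0.0047, -0.259, -0.791, -0.825, 1],
    [0.016, -0.0129, 0.0047, -0.259, -0.791, -0.825, 1],
    [0.016, -0.0129, 0.0047, -0.259, -0.791, -0.825, 1],
    [0.016, -0.0129, 0.0047, -0.259, -0.791, -0.825, 1],
    [0.016, -0.0129, 0.0047, -0.259, -0.791, -0.825, 1],
    [0.016, -0.0129, 0.0047, -0.259, -0.791, -0.825, 1],
    [0.016, -0.0129, 0.0047, -0.259, -0.791, -0.825, 1],
    [0.016, -0.0129, 0.0047, -0.259, -0.791, -0.825, 1],
    [0, 0, 0, 0, 0, 0, 1],
  ],
)

```text
time: 25.17
eef_pos: [0.5612, 0.1561, 0.1649]
ee_rot: [0.358, 0.932, -0.017, 0.042]
force: [-0.4, -0.4, -3.1]
opening: 0.686
grasp_force: 40.0
```

Request:
apply_moves(
  increments=[
    [0.008, -0.017, -0.003, -0.768, -0.342, -0.827, 1],
    [0.008, -0.017, -0.003, -0.768, -0.342, -0.827, 1],
    [0.008, -0.017, -0.003, -0.768, -0.342, -0.827, 1],
    [0.008, -0.017, -0.003, -0.768, -0.342, -0.827, 1],
    [0.008, -0.017, -0.003, -0.768, -0.342, -0.827, 1],
    [0.008, -0.017, -0.003, -0.768, -0.342, -0.827, 1],
    [0.008, -0.017, -0.003, -0.768, -0.342, -0.827, 1],
    [0.008, -0.017, -0.003, -0.768, -0.342, -0.827, 1],
    [0.008, -0.017, -0.003, -0.768, -0.342, -0.827, 1],
    [0.008, -0.017, -0.003, -0.768, -0.342, -0.827, 1],
    [0.008, -0.017, -0.003, -0.768, -0.342, -0.827, 1],
    [0.008, -0.017, -0.003, -0.768, -0.342, -0.827, 1],
    [0, 0, 0, 0, 0, 0, 1],
  ],
)

```text
time: 26.25
eef_pos: [0.6337, 0.0042, 0.1327]
ee_rot: [0.64, 0.641, -0.302, 0.296]
force: [-1.3, 0.4, -2.9]
opening: 0.687
grasp_force: 40.0
```

```bash
cat > face.py <<'E'
import sys
from plan import *
def face(x,y):
    p,d,W=shot("scene");hsv=cv2.cvtColor(p,cv2.COLOR_RGB2HSV)
    m=(hsv[...,1]<45)&(hsv[...,2]>130)&(abs(W[...,0]-x)<.025)&(abs(W[...,1]-y)<.05)&(W[...,2]>.03)&(W[...,2]<.35)
    P=W[m];zm=P[:,2].max();print("tile top",zm.round(3),"xr",np.percentile(P[:,0],[2,98]).round(3))
    for a in (.02,.045,.07,.095):
        Q=P[abs(P[:,2]-zm+a)<.012];print("below top",a,len(Q),"face y",np.percentile(Q[:,1],[5,25,50]).round(4))
face(float(sys.argv[1]),float(sys.argv[2]))
E
python3 face.py .635 .032
python3 - <<'E'
from plan import *
plan(([.635,.032,.070],-90,50.5))
E
```

```text
tile top 0.236 xr [0.612 0.659]
below top 0.02 100 face y [0.0208 0.0247 0.0316]
below top 0.045 91 face y [0.0199 0.0209 0.0219]
below top 0.07 81 face y [0.0202 0.0213 0.022 ]
below top 0.095 80 face y [0.02   0.0214 0.0223]
tip [0.6333 0.0326 0.1569] E [0.6331 0.0051 0.1338] z [-0.005 -0.765 -0.644] y [ 1.     0.    -0.008] t 26.3
rows 3 shift [0.0008, -0.0004, -0.0385] turn [-0.043, -0.031, 0.0] | total/0.75 [0.0025, -0.0011, -0.1155] tot turn [-0.13, -0.09, 0.0]
```

Request:
apply_moves(
  increments=[
    [0.002, 0, -0.035, -0.13, -0.09, 0, 1],
    [0, 0, -0.04, 0, 0, 0, 1],
    [0, 0, -0.03, 0, 0, 0, 1],
    [0, 0, -0.016, 0, 0, 0, 1],
    [0, 0, 0, 0, 0, 0, 1],
    [0, 0, 0, 0, 0, 0, 1],
  ],
)

```text
time: 26.8
eef_pos: [0.6354, 0.005, 0.0471]
ee_rot: [0.64, 0.639, -0.3, 0.304]
force: [0.4, -0.5, -1.9]
opening: 0.687
grasp_force: 40.0
```

Request:
apply_moves(
  increments=[
    [0, 0, -0.003, 0, 0, 0, 1],
    [0, 0, 0, 0, 0, 0, 1],
  ],
)

```text
time: 26.97
eef_pos: [0.6363, 0.0051, 0.0459]
ee_rot: [0.641, 0.638, -0.299, 0.304]
force: [0.5, 0.4, -3.5]
opening: 0.687
grasp_force: 40.0
```

Request:
apply_moves(
  increments=[
    [0, 0, -0.002, 0, 0, 0, 1],
    [0, 0, 0, 0, 0, 0, 1],
  ],
)

```text
time: 27.13
eef_pos: [0.6359, 0.0047, 0.0438]
ee_rot: [0.641, 0.638, -0.299, 0.304]
force: [0.7, 0.9, -2.4]
opening: 0.686
grasp_force: 40.0
```

Request:
apply_moves(
  increments=[
    [0, 0, -0.0015, 0, 0, 0, 1],
    [0, 0, 0, 0, 0, 0, 1],
  ],
)

```text
time: 27.3
eef_pos: [0.6356, 0.0045, 0.042]
ee_rot: [0.641, 0.638, -0.3, 0.304]
force: [-0.2, 0.7, -3.0]
opening: 0.684
grasp_force: 40.0
```

Request:
apply_moves(
  increments=[
    [0, 0, -0.003, 0, 0, 0, 1],
    [0, 0, 0, 0, 0, 0, 1],
  ],
)

```text
time: 27.47
eef_pos: [0.6358, 0.0044, 0.04]
ee_rot: [0.64, 0.638, -0.3, 0.305]
force: [-0.0, -0.2, -1.7]
opening: 0.685
grasp_force: 40.0
```

Request:
apply_moves(
  increments=[
    [0, 0, -0.002, 0, 0, 0, 1],
    [0, 0, 0, 0, 0, 0, 1],
  ],
)

```text
time: 27.63
eef_pos: [0.6359, 0.0044, 0.04]
ee_rot: [0.64, 0.638, -0.3, 0.305]
force: [-0.2, 1.8, 4.2]
opening: 0.684
grasp_force: 40.0
```

Request:
apply_moves(
  increments=[
    [0, 0, -0.001, 0, 0, 0, 1],
    [0, 0, 0, 0, 0, 0, 1],
  ],
)

```text
time: 27.8
eef_pos: [0.6359, 0.0044, 0.04]
ee_rot: [0.64, 0.637, -0.3, 0.306]
force: [-0.6, 3.1, 7.4]
opening: 0.683
grasp_force: 40.0
```

Request:
apply_moves(
  increments=[
    [0, 0, -0.001, 0, 0, 0, 1],
    [0, 0, 0, 0, 0, 0, 1],
  ],
)

```text
time: 27.97
eef_pos: [0.6359, 0.0044, 0.04]
ee_rot: [0.64, 0.637, -0.301, 0.306]
force: [-1.4, 2.0, 9.9]
opening: 0.687
grasp_force: 40.0
```

Tile 2 is seated. I release and retreat along the tool axis.

Request:
apply_moves(
  increments=[
    [0, 0, 0.001, 0, 0, 0, 0],
    [0, 0, 0, 0, 0, 0, 0],
    [0, 0, 0, 0, 0, 0, 0],
    [0, 0, 0, 0, 0, 0, 0],
    [0, 0, 0, 0, 0, 0, 0],
    [0, 0.005, 0.0042, 0, 0, 0, 0],
    [0, 0.01, 0.0084, 0, 0, 0, 0],
    [0, 0.02, 0.0168, 0, 0, 0, 0],
    [0, 0.03, 0.025, 0, 0, 0, 0],
    [0, 0.03, 0.03, 0, 0, 0, 0],
    [0, 0.02, 0.04, 0, 0, 0, 0],
    [0, 0.01, 0.04, 0, 0, 0, 0],
    [0, 0, 0, 0, 0, 0, 0],
  ],
)

```text
time: 29.05
eef_pos: [0.6375, 0.1039, 0.167]
ee_rot: [0.642, 0.639, -0.294, 0.306]
force: [0.7, 0.4, 0.7]
opening: 0.998
grasp_force: 0.0
```

```bash
python3 look.py
python3 - <<'E'
from plan import *
plan(([.56,.28,.22],-40,5),([.454,.402,.10],2,-40),([.454,.402,.009],2,-40))
E
```

```text
scene stand 215 [[642.3, 32.5], [29.0, 64.1], 85.9] 0.118
scene stand 227 [[640.4, -68.9], [28.9, 63.1], 88.1] 0.117
scene flat 193 [[484.4, 404.1], [64.5, 72.4], 6.7] 0.026
scene flat 125 [[640.1, 33.0], [64.1, 25.9], 1.3] 0.035
scene flat 126 [[644.9, -76.9], [62.8, 24.9], 23.6] 0.035
top stand 180 [[635.7, -67.1], [24.6, 63.0], 89.7] 0.124
top stand 175 [[636.2, 35.0], [62.9, 23.8], 0.4] 0.126
top flat 717 [[454.1, 402.3], [109.7, 61.7], 1.8] 0.034
tip [0.6357 0.128  0.1853] E [0.6359 0.1003 0.1624] z [ 0.007 -0.771 -0.637] y [1.    0.001 0.01 ] t 29.1
rows 11 shift [-0.0089, 0.0215, 0.0026] turn [0.837, 0.403, 0.941] | total/0.75 [-0.0981, 0.237, 0.029] tot turn [9.21, 4.44, 10.35]
rows 10 shift [-0.0175, 0.0164, -0.0149] turn [0.327, 0.948, 0.868] | total/0.75 [-0.1754, 0.1643, -0.149] tot turn [3.27, 9.48, 8.68]
rows 3 shift [0.0, 0.0, -0.0404] turn [0.0, 0.0, 0.0] | total/0.75 [0.0, 0.0, -0.1213] tot turn [0.0, 0.0, 0.0]
```

Request:
apply_moves(
  increments=[
    [-0.008, 0.0198, 0.004, 0.768, 0.37, 0.863, 0],
    [-0.008, 0.0198, 0.004, 0.768, 0.37, 0.863, 0],
    [-0.008, 0.0198, 0.004, 0.768, 0.37, 0.863, 0],
    [-0.008, 0.0198, 0.004, 0.768, 0.37, 0.863, 0],
    [-0.008, 0.0198, 0.004, 0.768, 0.37, 0.863, 0],
    [-0.008, 0.0198, 0.004, 0.768, 0.37, 0.863, 0],
    [-0.008, 0.0198, 0.004, 0.768, 0.37, 0.863, 0],
    [-0.008, 0.0198, 0.001, 0.768, 0.37, 0.863, 0],
    [-0.008, 0.0198, 0, 0.768, 0.37, 0.863, 0],
    [-0.008, 0.0198, 0, 0.768, 0.37, 0.863, 0],
    [-0.008, 0.0198, 0, 0.768, 0.37, 0.863, 0],
    [-0.008, 0.0198, 0, 0.768, 0.37, 0.863, 0],
  ],
)

```text
time: 30.15
eef_pos: [0.5626, 0.2765, 0.1819]
ee_rot: [0.34, 0.94, -0.016, 0.04]
force: [-0.1, 0.3, -1.0]
opening: 0.998
grasp_force: 0.0
```

Request:
apply_moves(
  increments=[
    [-0.0146, 0.0137, -0.0124, 0.272, 0.79, 0.723, 0],
    [-0.0146, 0.0137, -0.0124, 0.272, 0.79, 0.723, 0],
    [-0.0146, 0.0137, -0.0124, 0.272, 0.79, 0.723, 0],
    [-0.0146, 0.0137, -0.0124, 0.272, 0.79, 0.723, 0],
    [-0.0146, 0.0137, -0.0124, 0.272, 0.79, 0.723, 0],
    [-0.0146, 0.0137, -0.0124, 0.272, 0.79, 0.723, 0],
    [-0.0146, 0.0137, -0.0124, 0.272, 0.79, 0.723, 0],
    [-0.0146, 0.0137, -0.0124, 0.272, 0.79, 0.723, 0],
    [-0.0146, 0.0137, -0.0124, 0.272, 0.79, 0.723, 0],
    [-0.0146, 0.0137, -0.0124, 0.272, 0.79, 0.723, 0],
    [-0.0146, 0.0137, -0.0124, 0.272, 0.79, 0.723, 0],
    [-0.0146, 0.0137, -0.0124, 0.272, 0.79, 0.723, 0],
    [0, 0, 0, 0, 0, 0, 0],
  ],
)

```text
time: 31.23
eef_pos: [0.4295, 0.3996, 0.0651]
ee_rot: [-0.018, 0.938, -0.009, -0.345]
force: [0.6, 0.0, -1.1]
opening: 1.002
grasp_force: 0.0
```

Run:
```python
from plan import *
plan(([.454,.402,.08],2,-40),([.454,.402,.009],2,-40))
```

```text
tip [0.4528 0.4007 0.0925] E [0.4295 0.3996 0.0651] z [-0.648 -0.03  -0.761] y [-0.041  0.999 -0.005] t 31.2
rows 1 shift [0.0019, 0.0021, -0.0169] turn [0.061, -0.087, -0.076] | total/0.75 [0.0019, 0.0021, -0.0169] tot turn [0.06, -0.09, -0.08]
rows 2 shift [0.0, 0.0, -0.0473] turn [0.0, 0.0, 0.0] | total/0.75 [0.0, 0.0, -0.0947] tot turn [0.0, 0.0, 0.0]
```

Request:
apply_moves(
  increments=[
    [0.002, 0.002, -0.02, 0.06, -0.09, -0.08, 0],
    [0, 0, -0.03, 0, 0, 0, 0],
    [0, 0, -0.03, 0, 0, 0, 0],
    [0, 0, -0.02, 0, 0, 0, 0],
    [0, 0, -0.011, 0, 0, 0, 0],
    [0, 0, 0, 0, 0, 0, 0],
    [0, 0, 0, 0, 0, 0, 0],
    [0, 0, 0, 0, 0, 0, 0],
  ],
)

```text
time: 31.9
eef_pos: [0.4339, 0.4018, -0.0113]
ee_rot: [-0.015, 0.941, -0.003, -0.337]
force: [-0.4, -0.0, -0.2]
opening: 0.997
grasp_force: 0.0
```

Run:
```python
from plan import *
plan(([.454,.402,.009],2,-40))
```

```text
tip [0.4567 0.4024 0.0165] E [ 0.4339  0.4018 -0.0113] z [-0.635 -0.016 -0.773] y [-0.031  1.     0.004] t 31.9
rows 1 shift [-0.004, -0.0009, -0.0097] turn [-0.059, 0.126, 0.049] | total/0.75 [-0.004, -0.0009, -0.0097] tot turn [-0.06, 0.13, 0.05]
```

Request:
apply_moves(
  increments=[
    [-0.002, 0, -0.005, 0, 0.06, 0, 0],
    [-0.002, 0, -0.004, 0, 0.06, 0, 0],
    [0, 0, 0, 0, 0, 0, 0],
    [0, 0, 0, 0, 0, 0, 1],
    [0, 0, 0, 0, 0, 0, 1],
    [0, 0, 0, 0, 0, 0, 1],
    [0, 0, 0, 0, 0, 0, 1],
    [0, 0, 0, 0, 0, 0, 1],
    [0, 0, 0, 0, 0, 0, 1],
    [0, 0, 0, 0, 0, 0, 1],
    [0, 0, 0, 0, 0, 0, 1],
  ],
)

```text
time: 32.82
eef_pos: [0.4307, 0.4014, -0.019]
ee_rot: [-0.015, 0.94, -0.004, -0.342]
force: [0.3, 1.0, 1.0]
opening: 0.686
grasp_force: 40.0
```

Run:
```python
from plan import *
plan(([.454,.402,.16],None,None),([.56,.26,.22],-43,5),([.635,.133,.17],-90,50),([.635,.133,.070],-90,50))
```

```text
tip [0.4538 0.402  0.0086] E [ 0.4307  0.4014 -0.019 ] z [-0.643 -0.017 -0.766] y [-0.031  1.     0.004] t 32.8
rows 4 shift [0.0001, -0.0, 0.0505] turn [0.0, 0.0, 0.0] | total/0.75 [0.0002, -0.0, 0.2019] tot turn [0.0, 0.0, 0.0]
rows 10 shift [0.0175, -0.0191, 0.0069] turn [-0.358, -0.94, -0.927] | total/0.75 [0.1752, -0.1914, 0.069] tot turn [-3.58, -9.4, -9.27]
rows 10 shift [0.0097, -0.0203, -0.005] turn [-0.925, -0.402, -0.971] | total/0.75 [0.0969, -0.2033, -0.0497] tot turn [-9.25, -4.02, -9.71]
rows 3 shift [0.0, 0.0, -0.0444] turn [0.0, 0.0, 0.0] | total/0.75 [0.0, 0.0, -0.1333] tot turn [0.0, 0.0, 0.0]
```

Request:
apply_moves(
  increments=[
    [0, 0, 0.03, 0, 0, 0, 1],
    [0, 0, 0.04, 0, 0, 0, 1],
    [0, 0, 0.04, 0, 0, 0, 1],
    [0, 0, 0.05, 0, 0, 0, 1],
    [0, 0, 0.042, 0, 0, 0, 1],
    [0.0146, -0.016, 0.0057, -0.298, -0.783, -0.773, 1],
    [0.0146, -0.016, 0.0057, -0.298, -0.783, -0.773, 1],
    [0.0146, -0.016, 0.0057, -0.298, -0.783, -0.773, 1],
    [0.0146, -0.016, 0.0057, -0.298, -0.783, -0.773, 1],
    [0.0146, -0.016, 0.0057, -0.298, -0.783, -0.773, 1],
    [0.0146, -0.016, 0.0057, -0.298, -0.783, -0.773, 1],
    [0.0146, -0.016, 0.0057, -0.298, -0.783, -0.773, 1],
    [0.0146, -0.016, 0.0057, -0.298, -0.783, -0.773, 1],
    [0.0146, -0.016, 0.0057, -0.298, -0.783, -0.773, 1],
    [0.0146, -0.016, 0.0057, -0.298, -0.783, -0.773, 1],
    [0.0146, -0.016, 0.0057, -0.298, -0.783, -0.773, 1],
    [0.0146, -0.016, 0.0057, -0.298, -0.783, -0.773, 1],
    [0, 0, 0, 0, 0, 0, 1],
  ],
)

```text
time: 34.32
eef_pos: [0.5608, 0.2565, 0.186]
ee_rot: [0.367, 0.929, -0.016, 0.042]
force: [-0.9, 0.4, -2.6]
opening: 0.685
grasp_force: 40.0
```

Request:
apply_moves(
  increments=[
    [0.008, -0.017, -0.004, -0.771, -0.335, -0.809, 1],
    [0.008, -0.017, -0.004, -0.771, -0.335, -0.809, 1],
    [0.008, -0.017, -0.004, -0.771, -0.335, -0.809, 1],
    [0.008, -0.017, -0.004, -0.771, -0.335, -0.809, 1],
    [0.008, -0.017, -0.004, -0.771, -0.335, -0.809, 1],
    [0.008, -0.017, -0.004, -0.771, -0.335, -0.809, 1],
    [0.008, -0.017, -0.004, -0.771, -0.335, -0.809, 1],
    [0.008, -0.017, -0.004, -0.771, -0.335, -0.809, 1],
    [0.008, -0.017, -0.004, -0.771, -0.335, -0.809, 1],
    [0.008, -0.017, -0.004, -0.771, -0.335, -0.809, 1],
    [0.008, -0.017, -0.004, -0.771, -0.335, -0.809, 1],
    [0.008, -0.017, -0.004, -0.771, -0.335, -0.809, 1],
    [0, 0, 0, 0, 0, 0, 1],
    [0, 0, 0, 0, 0, 0, 1],
  ],
)

```text
time: 35.48
eef_pos: [0.6331, 0.1054, 0.1456]
ee_rot: [0.64, 0.642, -0.3, 0.296]
force: [-0.1, 0.8, -2.3]
opening: 0.687
grasp_force: 40.0
```

```bash
python3 face.py .635 .133
python3 - <<'E'
from plan import *
plan(([.635,.132,.070],-90,50))
E
```

```text
tile top 0.249 xr [0.611 0.659]
below top 0.02 93 face y [0.1237 0.1264 0.1329]
below top 0.045 95 face y [0.1221 0.1235 0.1244]
below top 0.07 84 face y [0.1219 0.1236 0.1244]
below top 0.095 82 face y [0.1215 0.1235 0.1246]
tip [0.6332 0.1333 0.1701] E [0.6332 0.1058 0.1469] z [-0.001 -0.764 -0.646] y [ 1.     0.002 -0.004] t 35.5
rows 3 shift [0.0008, -0.0006, -0.0445] turn [-0.016, -0.015, -0.008] | total/0.75 [0.0025, -0.0018, -0.1334] tot turn [-0.05, -0.04, -0.02]
```

Request:
apply_moves(
  increments=[
    [0.002, -0.001, -0.04, -0.05, -0.04, 0, 1],
    [0, 0, -0.04, 0, 0, 0, 1],
    [0, 0, -0.037, 0, 0, 0, 1],
    [0, 0, -0.02, 0, 0, 0, 1],
    [0, 0, 0, 0, 0, 0, 1],
    [0, 0, 0, 0, 0, 0, 1],
  ],
)

```text
time: 36.03
eef_pos: [0.6354, 0.104, 0.0457]
ee_rot: [0.641, 0.64, -0.299, 0.301]
force: [0.6, 0.0, -1.4]
opening: 0.683
grasp_force: 40.0
```

Request:
apply_moves(
  increments=[
    [0, 0, -0.003, 0, 0, 0, 1],
    [0, 0, 0, 0, 0, 0, 1],
  ],
)

```text
time: 36.2
eef_pos: [0.6363, 0.1043, 0.0444]
ee_rot: [0.642, 0.64, -0.297, 0.301]
force: [-0.0, 0.2, -2.1]
opening: 0.684
grasp_force: 40.0
```

Request:
apply_moves(
  increments=[
    [0, 0, -0.002, 0, 0, 0, 1],
    [0, 0, 0, 0, 0, 0, 1],
  ],
)

```text
time: 36.37
eef_pos: [0.6359, 0.1038, 0.0421]
ee_rot: [0.641, 0.64, -0.298, 0.301]
force: [0.1, 0.1, -2.5]
opening: 0.684
grasp_force: 40.0
```

Request:
apply_moves(
  increments=[
    [0, 0, -0.0015, 0, 0, 0, 1],
    [0, 0, 0, 0, 0, 0, 1],
  ],
)

```text
time: 36.53
eef_pos: [0.6356, 0.1036, 0.0402]
ee_rot: [0.641, 0.64, -0.299, 0.301]
force: [0.2, -0.5, -2.6]
opening: 0.686
grasp_force: 40.0
```

Request:
apply_moves(
  increments=[
    [0, 0, -0.002, 0, 0, 0, 1],
    [0, 0, 0, 0, 0, 0, 1],
  ],
)

```text
time: 36.7
eef_pos: [0.6356, 0.1035, 0.0385]
ee_rot: [0.641, 0.64, -0.299, 0.301]
force: [0.3, 1.6, -2.2]
opening: 0.688
grasp_force: 40.0
```

Request:
apply_moves(
  increments=[
    [0, 0, -0.0015, 0, 0, 0, 1],
    [0, 0, 0, 0, 0, 0, 1],
  ],
)

```text
time: 36.87
eef_pos: [0.6356, 0.1035, 0.0385]
ee_rot: [0.641, 0.639, -0.299, 0.302]
force: [-1.9, 0.8, 2.7]
opening: 0.683
grasp_force: 40.0
```

Request:
apply_moves(
  increments=[
    [0, 0, -0.001, 0, 0, 0, 1],
    [0, 0, 0, 0, 0, 0, 1],
  ],
)

```text
time: 37.03
eef_pos: [0.6356, 0.1035, 0.0385]
ee_rot: [0.641, 0.639, -0.299, 0.302]
force: [-2.3, 0.1, 5.7]
opening: 0.689
grasp_force: 40.0
```

Request:
apply_moves(
  increments=[
    [0, 0, 0.0005, 0, 0, 0, 0],
    [0, 0, 0, 0, 0, 0, 0],
    [0, 0, 0, 0, 0, 0, 0],
    [0, 0, 0, 0, 0, 0, 0],
    [0, 0, 0, 0, 0, 0, 0],
    [0, 0.005, 0.0042, 0, 0, 0, 0],
    [0, 0.01, 0.0084, 0, 0, 0, 0],
    [0, 0.02, 0.0168, 0, 0, 0, 0],
    [0, 0.02, 0.0168, 0, 0, 0, 0],
    [0, 0.01, 0.03, 0, 0, 0, 0],
    [0, 0, 0.04, 0, 0, 0, 0],
    [0, 0, 0.04, 0, 0, 0, 0],
    [0, 0, 0.04, 0, 0, 0, 0],
    [0, 0, 0, 0, 0, 0, 0],
  ],
)

```text
time: 38.2
eef_pos: [0.6374, 0.1549, 0.1913]
ee_rot: [0.643, 0.639, -0.294, 0.302]
force: [0.8, 0.7, 0.6]
opening: 0.998
grasp_force: 0.0
```

```bash
python3 o.py; python3 look.py
python3 - <<'E'
from plan import *
for n in("top","scene"):
    p,d,W=shot(n,"mid_"+n)
    for c in("blue","yellow","green"): blobs(n,p,W,c)
    blobs(n,p,W,"white",(.65,.8,.2,.4),.08,.2)
E
```

```text
{'time': 38.2, 'q': [-0.365, 0.76, -0.474, 1.38, 0.883, 1.797, -0.975], 'eef_pos': [0.637, 0.155, 0.191], 'ee_rot': [0.643, 0.639, -0.294, 0.302], 'force': [0.759, 0.654, 0.594], 'opening': 0.998, 'grasp_force': 0.0}
scene stand 200 [[640.4, 132.7], [62.1, 29.8], 1.7] 0.12
scene stand 212 [[639.9, 33.3], [27.0, 64.3], 87.9] 0.117
scene stand 229 [[640.5, -68.5], [63.9, 29.0], 0.6] 0.119
scene flat 120 [[642.9, 123.7], [63.9, 23.4], 18.5] 0.035
scene flat 124 [[644.4, 23.5], [62.9, 24.4], 20.5] 0.035
scene flat 130 [[644.7, -78.2], [61.1, 26.4], 23.9] 0.035
top stand 180 [[634.7, -67.0], [24.4, 61.9], 89.4] 0.123
top stand 173 [[635.6, 35.0], [61.5, 23.9], 0.4] 0.126
top stand 171 [[634.9, 134.4], [22.9, 61.7], 89.9] 0.124
top yellow px [397. 205.] N 72 xy 614 -260 size 85 6 ang 84.2 z50/90 [17. 23.] med [ 614. -268.]
top yellow px [389. 213.] N 92 xy 595 -235 size 32 29 ang 80.6 z50/90 [10. 15.] med [ 596. -234.]
top yellow px [397. 255.] N 226 xy 457 -240 size 86 40 ang 84.6 z50/90 [12. 20.] med [ 450. -238.]
top yellow px [312. 265.] N 152 xy 453 30 size 79 23 ang 32.2 z50/90 [35. 
[... 408 characters left out ...]
.]
scene blue px [200. 310.] N 127 xy 608 -353 size 86 11 ang 85.5 z50/90 [13. 18.] med [ 609. -350.]
scene yellow px [298. 236.] N 143 xy 475 29 size 102 17 ang 41.0 z50/90 [24. 29.] med [478.  32.]
scene yellow px [235. 300.] N 98 xy 620 -260 size 85 11 ang 86.8 z50/90 [11. 15.] med [ 620. -257.]
scene green px [216. 270.] N 150 xy 495 -252 size 80 22 ang -10.3 z50/90 [30. 32.] med [ 497. -253.]
scene green px [151. 287.] N 109 xy 445 -419 size 61 25 ang 83.8 z50/90 [ 8. 10.] med [ 444. -420.]
scene green px [168. 317.] N 155 xy 585 -426 size 47 38 ang 87.2 z50/90 [ 9. 17.] med [ 597. -420.]
scene white px [424. 224.] N 328 xy 720 302 size 63 60 ang -58.1 z50/90 [107. 110.] med [723. 299.]
```

View pics/mid_top.png

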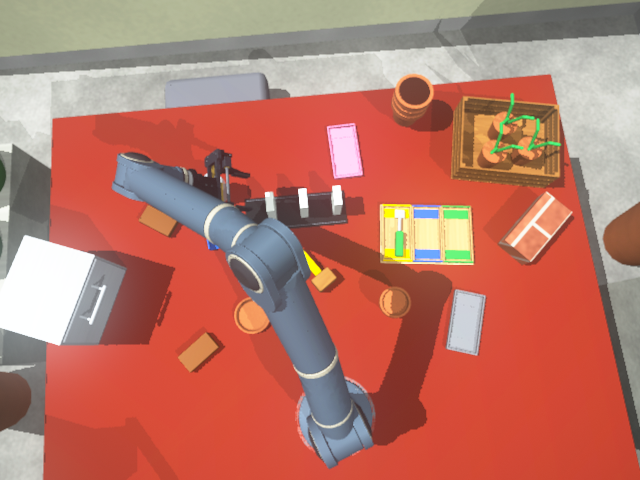

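The top view shows all three tiles standing on the mat at (270,204), (304,202) and (337,197). The mallet has been knocked and is now near (318,270). The jar is in place. Next is the scoop, so I need its handle axis.

Run:
```python
from h import *
for n,f in(("top","0"),("scene",None)):
    if f: p=np.load(f"pics/{n}0c.npy");W=world(n,np.load(f"pics/{n}0.npy"))
    else: p,d,W=shot(n)
    m=cv2.inRange(cv2.cvtColor(p,cv2.COLOR_RGB2HSV),(105,130,60),(122,255,255))>0
    m&=(W[...,0]>.5)&(W[...,0]<.72)&(W[...,1]>.24)&(W[...,1]<.4)&(W[...,2]>.0)
    P=W[m]*1000;print(n,len(P))
    for x in range(520,710,12):
        Q=P[abs(P[:,0]-x)<6]
        if len(Q)>3: print(x,len(Q),"y",np.percentile(Q[:,1],[3,50,97]).round(),"z",np.percentile(Q[:,2],[10,50,90]).round())
```

```text
top 528
532 13 y [293. 317. 337.] z [ 4.  7. 26.]
544 62 y [286. 312. 339.] z [ 3.  7. 29.]
556 59 y [288. 316. 341.] z [ 2.  7. 28.]
568 60 y [289. 317. 342.] z [ 2.  6. 24.]
580 65 y [291. 319. 344.] z [ 2.  8. 25.]
592 66 y [293. 322. 346.] z [ 4.  7. 29.]
604 45 y [295. 317. 331.] z [11. 28. 34.]
616 25 y [306. 319. 333.] z [15. 28. 32.]
628 27 y [313. 322. 333.] z [24. 29. 35.]
640 28 y [314. 325. 335.] z [26. 30. 33.]
652 28 y [317. 327. 337.] z [25. 30. 33.]
664 26 y [318. 326. 338.] z [25. 29. 34.]
676 21 y [320. 330. 339.] z [26. 28. 32.]
scene 405
544 42 y [285. 334. 344.] z [ 2.  9. 23.]
556 53 y [283. 331. 343.] z [ 2. 12. 24.]
568 42 y [285. 325. 343.] z [ 3. 12. 25.]
580 49 y [288. 295. 346.] z [ 4. 15. 26.]
592 27 y [289. 293. 345.] z [ 5. 18. 25.]
604 60 y [290. 303. 340.] z [ 6. 18. 28.]
616 39 y [293. 312. 329.] z [ 7. 22. 27.]
628 35 y [309. 314. 331.] z [ 7. 22. 27.]
640 31 y [310. 316. 330.] z [ 6. 22. 26.]
652 21 y [313. 316. 321.] z [ 6. 18. 27.]
```

Run:
```python
from plan import *
plan(([.62,.28,.22],-40,5),([.624,.3225,.15],7.5,0),([.624,.3225,.006],7.5,0))
```

```text
tip [0.635  0.1799 0.2062] E [0.635  0.1522 0.1831] z [ 0.001 -0.769 -0.64 ] y [1.    0.    0.001] t 38.5
rows 11 shift [-0.0015, 0.0152, 0.0001] turn [0.838, 0.393, 0.938] | total/0.75 [-0.0168, 0.1676, 0.0013] tot turn [9.22, 4.32, 10.32]
rows 11 shift [0.0002, 0.0054, -0.0085] turn [0.029, 0.098, 0.941] | total/0.75 [0.0021, 0.0594, -0.0935] tot turn [0.31, 1.08, 10.36]
rows 4 shift [0.0, 0.0, -0.048] turn [0.0, 0.0, 0.0] | total/0.75 [0.0, 0.0, -0.192] tot turn [0.0, 0.0, 0.0]
```

Request:
apply_moves(
  increments=[
    [-0.0015, 0.0152, 0.0005, 0.838, 0.393, 0.938, 0],
    [-0.0015, 0.0152, 0.0005, 0.838, 0.393, 0.938, 0],
    [-0.0015, 0.0152, 0, 0.838, 0.393, 0.938, 0],
    [-0.0015, 0.0152, 0, 0.838, 0.393, 0.938, 0],
    [-0.0015, 0.0152, 0, 0.838, 0.393, 0.938, 0],
    [-0.0015, 0.0152, 0, 0.838, 0.393, 0.938, 0],
    [-0.0015, 0.0152, 0, 0.838, 0.393, 0.938, 0],
    [-0.0015, 0.0152, 0, 0.838, 0.393, 0.938, 0],
    [-0.0015, 0.0152, 0, 0.838, 0.393, 0.938, 0],
    [-0.0015, 0.0152, 0, 0.838, 0.393, 0.938, 0],
    [-0.0015, 0.0152, 0, 0.838, 0.393, 0.938, 0],
  ],
)

```text
time: 39.37
eef_pos: [0.6223, 0.2781, 0.1843]
ee_rot: [0.341, 0.939, -0.014, 0.039]
force: [0.2, 0.9, -0.8]
opening: 1.0
grasp_force: 0.0
```

Request:
apply_moves(
  increments=[
    [0, 0.0054, -0.0085, 0.03, 0.1, 0.942, 0],
    [0, 0.0054, -0.0085, 0.03, 0.1, 0.942, 0],
    [0, 0.0054, -0.0085, 0.03, 0.1, 0.942, 0],
    [0, 0.0054, -0.0085, 0.03, 0.1, 0.942, 0],
    [0, 0.0054, -0.0085, 0.03, 0.1, 0.942, 0],
    [0, 0.0054, -0.0085, 0.03, 0.1, 0.942, 0],
    [0, 0.0054, -0.0085, 0.03, 0.1, 0.942, 0],
    [0, 0.0054, -0.0085, 0.03, 0.1, 0.942, 0],
    [0, 0.0054, -0.0085, 0.03, 0.1, 0.942, 0],
    [0, 0.0054, -0.0085, 0.03, 0.1, 0.942, 0],
    [0, 0.0054, -0.0085, 0.03, 0.1, 0.942, 0],
    [0, 0, 0, 0, 0, 0, 0],
    [0, 0, 0, 0, 0, 0, 0],
  ],
)

```text
time: 40.45
eef_pos: [0.6225, 0.3218, 0.1132]
ee_rot: [-0.064, 0.998, 0.0, -0.003]
force: [0.2, 0.1, 0.3]
opening: 1.001
grasp_force: 0.0
```

```bash
python3 o.py
python3 - <<'E'
from plan import *
plan(([.624,.3225,.05],7.5,0),([.624,.3225,.006],7.5,0))
p,d,W=shot("scene");blobs("scene",p,W,"blue",(.5,.75,.2,.4))
E
```

```text
{'time': 40.45, 'q': [0.088, 0.828, -1.076, 1.493, 0.74, 1.273, 0.624], 'eef_pos': [0.623, 0.322, 0.113], 'ee_rot': [-0.064, 0.998, 0.0, -0.003], 'force': [0.235, 0.075, 0.268], 'opening': 1.001, 'grasp_force': 0.0}
tip [0.6228 0.3218 0.1492] E [0.6225 0.3218 0.1132] z [-0.006 -0.    -1.   ] y [-0.127  0.992  0.001] t 40.5
rows 3 shift [0.0007, 0.0003, -0.0441] turn [0.001, -0.025, 0.013] | total/0.75 [0.002, 0.0009, -0.1322] tot turn [0.0, -0.08, 0.04]
rows 2 shift [0.0, 0.0, -0.0293] turn [0.0, 0.0, 0.0] | total/0.75 [0.0, 0.0, -0.0587] tot turn [0.0, 0.0, 0.0]
scene blue px [392. 227.] N 367 xy 597 320 size 115 65 ang 9.2 z50/90 [15. 25.] med [598. 314.]
```

Request:
apply_moves(
  increments=[
    [0.002, 0.001, -0.04, 0, -0.08, 0, 0],
    [0, 0, -0.045, 0, 0, 0, 0],
    [0, 0, -0.045, 0, 0, 0, 0],
    [0, 0, -0.03, 0, 0, 0, 0],
    [0, 0, -0.02, 0, 0, 0, 0],
    [0, 0, -0.008, 0, 0, 0, 0],
    [0, 0, 0, 0, 0, 0, 0],
    [0, 0, 0, 0, 0, 0, 0],
  ],
  squeeze=30,
)

```text
time: 41.17
eef_pos: [0.6253, 0.3238, -0.0247]
ee_rot: [-0.064, 0.998, 0.001, 0.002]
force: [0.2, 0.6, 0.9]
opening: 1.0
grasp_force: 0.0
```

Request:
apply_moves(
  increments=[
    [0, 0, 0, 0, 0, 0, 1],
    [0, 0, 0, 0, 0, 0, 1],
    [0, 0, 0, 0, 0, 0, 1],
    [0, 0, 0, 0, 0, 0, 1],
    [0, 0, 0, 0, 0, 0, 1],
    [0, 0, 0, 0, 0, 0, 1],
    [0, 0, 0, 0, 0, 0, 1],
    [0, 0, 0, 0, 0, 0, 1],
    [0, 0, 0, 0, 0, 0, 1],
    [0, 0, 0, 0, 0, 0, 1],
    [0, 0, 0, 0, 0, 0, 1],
    [0, 0, 0, 0, 0, 0, 1],
    [0, 0, 0, 0, 0, 0, 1],
    [0, 0, 0, 0, 0, 0, 1],
    [0, 0, 0, 0, 0, 0, 1],
  ],
)

```text
time: 42.42
eef_pos: [0.6244, 0.3233, -0.0262]
ee_rot: [-0.065, 0.998, 0.0, 0.001]
force: [0.1, 1.6, -0.8]
opening: 0.27
grasp_force: 29.8
```

Run:
```python
from plan import *
plan(([.622,.3225,.03],7.5,0))
```

```text
tip [0.6243 0.3232 0.0098] E [ 0.6244  0.3233 -0.0262] z [ 0.003  0.001 -1.   ] y [-0.129  0.992  0.001] t 42.4
rows 1 shift [-0.0031, -0.001, 0.027] turn [-0.014, 0.033, 0.015] | total/0.75 [-0.0031, -0.001, 0.027] tot turn [-0.01, 0.03, 0.01]
```

Request:
apply_moves(
  increments=[
    [-0.003, 0, 0.01, 0, 0, 0, 1],
    [-0.003, 0, 0.025, 0, 0, 0, 1],
    [-0.003, 0, 0.04, 0, 0, 0, 1],
    [0, 0, 0.05, 0, 0, 0, 1],
    [0, 0, 0.05, 0, 0, 0, 1],
    [0, 0, 0.05, 0, 0, 0, 1],
    [0, 0, 0.05, 0, 0, 0, 1],
    [0, -0.03, 0.01, 0, 0, -0.2, 1],
    [0, -0.04, 0, 0, 0, -0.2, 1],
    [0, -0.04, 0, 0, 0, -0.2, 1],
    [0, -0.04, 0, 0, 0, -0.2, 1],
    [0, -0.04, 0, 0, 0, -0.2, 1],
  ],
)

```text
time: 43.42
eef_pos: [0.6176, 0.1792, 0.1895]
ee_rot: [-0.025, 1.0, -0.0, 0.002]
force: [0.6, 0.5, -1.4]
opening: 0.276
grasp_force: 29.8
```

Run:
```python
from plan import *
plan(([.60,-.05,.2],0,0),([.5333,-.344,.10],-7,0))
p,d,W=shot("scene");blobs("scene",p,W,"blue",(.4,.8,.0,.4),0,.4)
print(r.get_obs()["opening"],r.get_obs()["grasp_force"])
```

```text
tip [0.6174 0.1792 0.2255] E [0.6176 0.1792 0.1895] z [ 0.005 -0.    -1.   ] y [-0.049  0.999 -0.   ] t 43.4
rows 6 shift [-0.0039, -0.0509, -0.0057] turn [0.001, 0.01, -0.102] | total/0.75 [-0.0235, -0.3056, -0.0339] tot turn [0.0, 0.06, -0.61]
rows 8 shift [-0.0111, -0.049, -0.0167] turn [0.0, 0.0, -0.191] | total/0.75 [-0.0889, -0.392, -0.1333] tot turn [0.0, 0.0, -1.53]
scene blue px [355. 176.] N 226 xy 607 145 size 141 58 ang -23.7 z50/90 [231. 242.] med [587. 149.]
scene blue px [379. 184.] N 212 xy 639 182 size 86 30 ang -4.9 z50/90 [238. 242.] med [652. 177.]
0.27543712342033094 29.765513241291046
```

Request:
apply_moves(
  increments=[
    [-0.003, -0.044, 0, 0, 0, -0.1, 1],
    [-0.003, -0.044, 0, 0, 0, -0.1, 1],
    [-0.003, -0.044, 0, 0, 0, -0.1, 1],
    [-0.003, -0.044, 0, 0, 0, -0.1, 1],
    [-0.004, -0.044, 0, 0, 0, -0.1, 1],
    [-0.004, -0.044, 0, 0, 0, -0.1, 1],
    [-0.004, -0.042, 0, 0, 0, -0.1, 1],
    [-0.011, -0.044, -0.01, 0, 0, -0.19, 1],
    [-0.011, -0.044, -0.01, 0, 0, -0.19, 1],
    [-0.011, -0.044, -0.02, 0, 0, -0.19, 1],
    [-0.011, -0.044, -0.02, 0, 0, -0.19, 1],
    [-0.011, -0.044, -0.02, 0, 0, -0.19, 1],
    [-0.011, -0.044, -0.02, 0, 0, -0.19, 1],
    [-0.011, -0.044, -0.02, 0, 0, -0.19, 1],
    [-0.011, -0.044, -0.02, 0, 0, -0.19, 1],
    [-0.001, -0.038, 0, 0, 0, 0, 1],
    [0, 0, 0, 0, 0, 0, 1],
    [0, 0, 0, 0, 0, 0, 1],
  ],
)

```text
time: 44.97
eef_pos: [0.5328, -0.3438, 0.0834]
ee_rot: [0.066, 0.998, -0.0, 0.002]
force: [0.4, 0.5, -1.6]
opening: 0.273
grasp_force: 29.8
```

```bash
cat > scoop.py <<'E'
from plan import *
plan()
for n in("top","scene"):
    p,d,W=shot(n)
    m=cv2.inRange(cv2.cvtColor(p,cv2.COLOR_RGB2HSV),(105,130,60),(122,255,255))>0
    m&=(W[...,0]>.38)&(W[...,0]<.68)&(W[...,1]>-.45)&(W[...,1]<-.22)&(W[...,2]>.05)
    P=W[m]*1000
    if len(P)<50: continue
    b=cv2.minAreaRect(P[:,:2].astype(np.float32));print(n,len(P),[np.round(q,1).tolist() for q in b],np.percentile(P[:,2],[2,10,50,90]).round())
    for x in range(430,620,20):
        Q=P[abs(P[:,0]-x)<6]
        if len(Q)>3: print(x,len(Q),"y",np.percentile(Q[:,1],[3,50,97]).round(),"z",np.percentile(Q[:,2],[3,50,97]).round())
E
python3 scoop.py
```

```text
tip [ 0.5326 -0.3438  0.1194] E [ 0.5328 -0.3438  0.0834] z [ 0.004 -0.001 -1.   ] y [ 0.132  0.991 -0.   ] t 45.0
top 401 [[475.8, -336.0], [56.2, 72.2], 81.8] [110. 112. 115. 138.]
450 79 y [-359. -339. -306.] z [110. 115. 138.]
470 73 y [-362. -344. -307.] z [111. 116. 139.]
490 76 y [-365. -345. -312.] z [111. 115. 141.]
510 11 y [-359. -334. -325.] z [111. 114. 139.]
scene 427 [[515.9, -346.2], [54.7, 156.9], 75.2] [110. 113. 134. 139.]
450 19 y [-347. -319. -306.] z [109. 112. 124.]
470 19 y [-356. -322. -309.] z [110. 113. 130.]
490 7 y [-365. -364. -361.] z [124. 133. 138.]
510 52 y [-367. -360. -325.] z [113. 131. 137.]
530 35 y [-361. -338. -325.] z [132. 136. 169.]
550 39 y [-367. -346. -331.] z [126. 137. 166.]
570 43 y [-385. -351. -335.] z [127. 137. 196.]
590 94 y [-359. -349. -340.] z [112. 127. 139.]
```

Request:
apply_moves(
  increments=[
    [0.001, -0.001, -0.03, 0, 0, 0, 1],
    [0, 0, -0.04, 0, 0, 0, 1],
    [0, 0, -0.03, 0, 0, 0, 1],
    [0, 0, -0.02, 0, 0, 0, 1],
    [0, 0, -0.008, 0, 0, 0, 1],
    [0, 0, 0, 0, 0, 0, 1],
    [0, 0, 0, 0, 0, 0, 1],
  ],
)

```text
time: 45.65
eef_pos: [0.5351, -0.3417, -0.0122]
ee_rot: [0.064, 0.998, -0.0, 0.002]
force: [0.2, 0.1, -0.8]
opening: 0.274
grasp_force: 29.8
```

Request:
apply_moves(
  increments=[
    [0, 0, -0.003, 0, 0, 0, 1],
    [0, 0, 0, 0, 0, 0, 1],
  ],
)

```text
time: 45.82
eef_pos: [0.5348, -0.3425, -0.0145]
ee_rot: [0.064, 0.998, -0.0, 0.002]
force: [-0.7, 0.5, -1.5]
opening: 0.275
grasp_force: 29.8
```

Request:
apply_moves(
  increments=[
    [0, 0, -0.003, 0, 0, 0, 1],
    [0, 0, 0, 0, 0, 0, 1],
  ],
)

```text
time: 45.98
eef_pos: [0.534, -0.3425, -0.0177]
ee_rot: [0.064, 0.998, -0.0, 0.002]
force: [-0.1, 0.0, -1.1]
opening: 0.277
grasp_force: 29.8
```

Request:
apply_moves(
  increments=[
    [0, 0, -0.002, 0, 0, 0, 1],
    [0, 0, 0, 0, 0, 0, 1],
  ],
)

```text
time: 46.15
eef_pos: [0.5341, -0.3425, -0.0183]
ee_rot: [0.064, 0.998, -0.0, 0.002]
force: [-2.2, 0.0, 6.2]
opening: 0.273
grasp_force: 29.8
```

Request:
apply_moves(
  increments=[
    [0, 0, 0.001, 0, 0, 0, 0.5],
    [0, 0, 0, 0, 0, 0, 0.5],
    [0, 0, 0, 0, 0, 0, 0.5],
    [0, 0, 0, 0, 0, 0, 0.5],
    [0, 0, 0, 0, 0, 0, 0.5],
    [0, 0, 0.01, 0, 0, 0, 0.5],
    [0, 0, 0.03, 0, 0, 0, 0.5],
    [0, 0, 0.05, 0, 0, 0, 0.5],
    [0, 0, 0.05, 0, 0, 0, 0.5],
    [0, 0, 0.03, 0, 0, 0, 0.3],
    [0, 0, 0, 0, 0, 0, 0.3],
    [0, 0, 0, 0, 0, 0, 0.3],
  ],
)

```text
time: 47.15
eef_pos: [0.5348, -0.3425, 0.1108]
ee_rot: [0.064, 0.998, -0.001, 0.003]
force: [1.0, 1.1, 0.4]
opening: 0.643
grasp_force: 0.0
```

```bash
sed -i 's/>.05)/>.012)/' scoop.py; python3 scoop.py
python3 - <<'E'
from plan import *
for n in("top","scene"):
    p,d,W=shot(n,"sc_"+n); blobs(n,p,W,"green",(.42,.6,-.33,-.2))
plan(([.4945,-.25,.12],-10,0),([.4945,-.25,.016],-10,0))
E
```

```text
tip [ 0.5346 -0.3424  0.1468] E [ 0.5348 -0.3425  0.1108] z [ 0.006 -0.002 -1.   ] y [ 0.128  0.992 -0.001] t 47.1
top 430 [[513.8, -333.9], [88.6, 175.7], 87.1] [12. 13. 20. 39.]
430 27 y [-371. -333. -295.] z [14. 19. 24.]
450 62 y [-362. -335. -303.] z [12. 16. 39.]
470 50 y [-361. -342. -307.] z [13. 16. 38.]
490 41 y [-363. -344. -310.] z [13. 16. 41.]
510 53 y [-364. -339. -310.] z [ 13.  35. 252.]
530 28 y [-351. -340. -328.] z [31. 37. 83.]
550 8 y [-346. -337. -331.] z [36. 38. 39.]
scene 412 [[528.2, -336.4], [85.9, 180.6], 78.7] [12. 14. 24. 35.]
450 9 y [-362. -357. -307.] z [19. 33. 34.]
470 19 y [-364. -314. -308.] z [12. 26. 35.]
490 15 y [-366. -314. -311.] z [19. 32. 37.]
510 81 y [-368. -355. -314.] z [14. 29. 36.]
530 11 y [-355. -353. -331.] z [18. 32. 35.]
550 9 y [-356. -355. -315.] z [ 23.  33. 329.]
570 11 y [-358. -356. -311.] z [ 13.  32. 313.]
590 67 y [-360. -351. -338.] z [13. 25. 35.]
610 82 y [-393. -349. -312.] z [12. 16. 20.]
top green px [399. 243.] N 178 xy 491 -249 size 77 22 ang -10.4 z50/90 [33. 37.] med [ 490. -249.]
scene green px [216. 270.] N 146 xy 494 -252 size 82 21 ang -10.0 z50/90 [30. 32.] med [ 499. -253.]
tip [ 0.5329 -0.3422  0.1433] E [ 0.5329 -0.3421  0.1073] z [ 0.001  0.001 -1.   ] y [0.128 0.992 0.001] t 47.4
rows 3 shift [-0.0171, 0.0409, -0.0104] turn [-0.004, 0.003, -0.193] | total/0.75 [-0.0512, 0.1228, -0.0311] tot turn [-0.01, 0.01, -0.58]
rows 3 shift [0.0, 0.0, -0.0462] turn [0.0, 0.0, 0.0] | total/0.75 [0.0, 0.0, -0.1387] tot turn [0.0, 0.0, 0.0]
```

Request:
apply_moves(
  increments=[
    [-0.012, 0.035, 0, 0, 0, -0.2, 0.5],
    [-0.012, 0.045, 0, 0, 0, -0.2, 0.5],
    [-0.013, 0.04, -0.03, 0, 0, -0.2, 0.5],
    [0, 0, -0.03, 0, 0, 0, 0.5],
    [0, 0, -0.02, 0, 0, 0, 0.5],
    [0, 0, 0, 0, 0, 0, 0.5],
    [0, 0, 0, 0, 0, 0, 0.5],
    [0, 0, 0, 0, 0, 0, 0.5],
  ],
)

```text
time: 48.02
eef_pos: [0.507, -0.2532, 0.0492]
ee_rot: [0.089, 0.996, 0.0, 0.002]
force: [0.2, -0.6, 0.5]
opening: 0.499
grasp_force: 0.0
```

Run:
```python
from plan import *
plan(([.505,-.2525,.02],-10.3,0))
print(r.get_obs()["opening"])
```

```text
tip [ 0.5069 -0.2532  0.0852] E [ 0.507  -0.2532  0.0492] z [ 0.004  0.    -1.   ] y [0.177 0.984 0.001] t 48.0
rows 2 shift [-0.0014, 0.0005, -0.0435] turn [-0.001, 0.026, -0.011] | total/0.75 [-0.0027, 0.001, -0.0869] tot turn [-0.0, 0.05, -0.02]
0.498932944203118
```

Request:
apply_moves(
  increments=[
    [-0.002, 0.001, -0.03, 0, 0, 0, 0.5],
    [0, 0, -0.03, 0, 0, 0, 0.5],
    [0, 0, -0.02, 0, 0, 0, 0.5],
    [0, 0, -0.007, 0, 0, 0, 0.5],
    [0, 0, 0, 0, 0, 0, 0.5],
    [0, 0, 0, 0, 0, 0, 0.5],
  ],
  squeeze=35,
)

```text
time: 48.52
eef_pos: [0.5056, -0.2516, -0.0157]
ee_rot: [0.088, 0.996, 0.0, 0.002]
force: [-0.3, -0.1, 0.1]
opening: 0.5
grasp_force: 0.0
```

Request:
apply_moves(
  increments=[
    [0, 0, 0, 0, 0, 0, 1],
    [0, 0, 0, 0, 0, 0, 1],
    [0, 0, 0, 0, 0, 0, 1],
    [0, 0, 0, 0, 0, 0, 1],
    [0, 0, 0, 0, 0, 0, 1],
    [0, 0, 0, 0, 0, 0, 1],
    [0, 0, 0, 0, 0, 0, 1],
    [0, 0, 0, 0, 0, 0, 1],
  ],
)

```text
time: 49.18
eef_pos: [0.505, -0.2517, -0.0159]
ee_rot: [0.088, 0.996, -0.0, 0.002]
force: [-1.1, -0.4, 5.2]
opening: 0.272
grasp_force: 34.8
```

Run:
```python
from plan import *
plan()
```

```text
tip [ 0.5049 -0.2517  0.0201] E [ 0.505  -0.2517 -0.0159] z [ 0.004 -0.001 -1.   ] y [ 0.175  0.984 -0.   ] t 49.2
```

Request:
apply_moves(
  increments=[
    [0, 0, 0.015, 0, 0, 0, 1],
    [0, 0, 0.03, 0, 0, 0, 1],
    [0, 0, 0.04, 0, 0, 0, 1],
    [0, 0, 0.04, 0, 0, 0, 1],
    [-0.003, -0.03, 0.01, 0, 0, 0.12, 1],
    [-0.005, -0.04, 0, 0, 0, 0.12, 1],
    [-0.005, -0.04, 0, 0, 0, 0.12, 1],
    [-0.005, -0.04, 0, 0, 0, 0.12, 1],
    [-0.005, -0.04, 0, 0, 0, 0.12, 1],
    [-0.004, -0.04, 0, 0, 0, 0.1, 1],
    [0, -0.01, 0, 0, 0, 0, 1],
    [0, 0, 0, 0, 0, 0, 1],
    [0, 0, 0, 0, 0, 0, 1],
  ],
)

```text
time: 50.27
eef_pos: [0.4843, -0.4305, 0.0846]
ee_rot: [0.06, 0.998, 0.001, 0.001]
force: [0.3, 0.9, -0.9]
opening: 0.274
grasp_force: 34.9
```

Run:
```python
from plan import *
plan(([.4848,-.4318,.0245],-7,0))
print(r.get_obs()["opening"],r.get_obs()["grasp_force"])
for n in("top","scene"):
    p,d,W=shot(n);blobs(n,p,W,"green",(.3,.7,-.55,-.3),.06,.3,30)
    blobs(n,p,W,"green",(.3,.7,-.55,-.35),0,.03,30)
    m=(cv2.cvtColor(p,cv2.COLOR_RGB2HSV)[...,1]<70)&(W[...,2]>.09)&(W[...,2]<.15)&(W[...,0]>.5)&(W[...,0]<.62)&(abs(W[...,1]+.44)<.03)
    P=W[m]*1000
    if len(P): print("blade?",len(P),P.min(0).round(),P.max(0).round(),np.median(P,0).round())
```

```text
tip [ 0.4841 -0.4306  0.1206] E [ 0.4843 -0.4305  0.0846] z [ 0.003  0.002 -1.   ] y [0.12  0.993 0.002] t 50.3
rows 3 shift [0.0002, -0.0006, -0.0427] turn [-0.007, 0.013, -0.008] | total/0.75 [0.0007, -0.0017, -0.1282] tot turn [-0.02, 0.04, -0.02]
0.2740383646466408 34.85057473182678
top green px [468. 246.] N 95 xy 445 -425 size 32 22 ang -8.4 z50/90 [133. 136.] med [ 443. -425.]
top green px [457. 254.] N 195 xy 443 -429 size 75 27 ang 83.7 z50/90 [10. 14.] med [ 442. -425.]
blade? 94 [ 547. -454.  118.] [ 578. -421.  133.] [ 565. -439.  124.]
scene green px [144. 259.] N 178 xy 475 -426 size 80 25 ang -12.9 z50/90 [131. 133.] med [ 484. -429.]
scene green px [147. 289.] N 121 xy 444 -428 size 77 28 ang 84.6 z50/90 [ 8. 10.] med [ 445. -433.]
scene green px [163. 318.] N 229 xy 582 -442 size 81 37 ang 79.2 z50/90 [ 8. 16.] med [ 589. -428.]
blade? 157 [ 500. -454.  112.] [ 584. -413.  145.] [ 562. -436.  122.]
```

Request:
apply_moves(
  increments=[
    [0, -0.004, -0.03, 0, 0, 0, 1],
    [0, 0, -0.04, 0, 0, 0, 1],
    [0, 0, -0.03, 0, 0, 0, 1],
    [0, 0, -0.02, 0, 0, 0, 1],
    [0, 0, -0.006, 0, 0, 0, 1],
    [0, 0, 0, 0, 0, 0, 1],
    [0, 0, 0, 0, 0, 0, 1],
  ],
)

```text
time: 50.95
eef_pos: [0.4856, -0.4341, -0.0085]
ee_rot: [0.06, 0.998, -0.0, 0.002]
force: [0.4, 0.5, -0.8]
opening: 0.271
grasp_force: 34.9
```

Request:
apply_moves(
  increments=[
    [0, 0, -0.003, 0, 0, 0, 1],
    [0, 0, 0, 0, 0, 0, 1],
  ],
)

```text
time: 51.12
eef_pos: [0.4852, -0.4348, -0.0107]
ee_rot: [0.06, 0.998, -0.0, 0.002]
force: [-0.5, 0.3, -1.5]
opening: 0.273
grasp_force: 34.9
```

Request:
apply_moves(
  increments=[
    [0, 0, -0.002, 0, 0, 0, 1],
    [0, 0, 0, 0, 0, 0, 1],
  ],
)

```text
time: 51.28
eef_pos: [0.4845, -0.4348, -0.013]
ee_rot: [0.06, 0.998, -0.0, 0.002]
force: [0.4, 0.1, -0.8]
opening: 0.272
grasp_force: 34.9
```

Request:
apply_moves(
  increments=[
    [0, 0, -0.002, 0, 0, 0, 1],
    [0, 0, 0, 0, 0, 0, 1],
  ],
)

```text
time: 51.45
eef_pos: [0.4843, -0.4346, -0.015]
ee_rot: [0.06, 0.998, 0.0, 0.001]
force: [0.9, 0.5, -1.5]
opening: 0.274
grasp_force: 34.9
```

Request:
apply_moves(
  increments=[
    [0, 0, -0.002, 0, 0, 0, 1],
    [0, 0, 0, 0, 0, 0, 1],
  ],
)

```text
time: 51.62
eef_pos: [0.4845, -0.4346, -0.0158]
ee_rot: [0.06, 0.998, -0.0, 0.001]
force: [-0.9, -0.4, 2.5]
opening: 0.268
grasp_force: 34.9
```

Request:
apply_moves(
  increments=[
    [0, 0, 0, 0, 0, 0, 0.55],
    [0, 0, 0, 0, 0, 0, 0.55],
    [0, 0, 0, 0, 0, 0, 0.55],
    [0, 0, 0, 0, 0, 0, 0.55],
    [0, 0, 0, 0, 0, 0, 0.55],
    [0, 0, 0.01, 0, 0, 0, 0.5],
    [0, 0, 0.03, 0, 0, 0, 0.5],
    [0, 0, 0.05, 0, 0, 0, 0.5],
    [0, 0, 0.05, 0, 0, 0, 0.5],
    [0, 0.03, 0.03, 0, 0, 0, 0.5],
    [0, 0.05, 0.03, 0, 0, 0, 0.3],
    [0, 0.05, 0, 0, 0, 0, 0.2],
    [0, 0.05, 0, 0, 0, 0, 0.2],
  ],
)

```text
time: 52.7
eef_pos: [0.4854, -0.3001, 0.1347]
ee_rot: [0.061, 0.998, -0.001, 0.003]
force: [0.3, 0.0, -0.1]
opening: 0.645
grasp_force: 0.0
```

Run:
```python
from plan import *
plan()
for n in("top","scene"):
    p,d,W=shot(n,"wd_"+n)
    blobs(n,p,W,"green",(.3,.7,-.55,-.35),0,.1,30)
    blobs(n,p,W,"yellow",(.3,.7,-.15,.2),0.015,.1,30)
    m=cv2.inRange(cv2.cvtColor(p,cv2.COLOR_RGB2HSV),np.array((24,130,100)),np.array((34,255,255)))>0
    m&=(W[...,2]>.02)&(W[...,1]>-.15)&(W[...,1]<.2)&(W[...,0]>.3)&(W[...,0]<.6)
    P=W[m]*1000;v,s,_=cv2.PCACompute2(P[:,:2].astype(np.float32),None);d=s[0];t=(P[:,:2]-v)@d
    print(n,"handle",len(P),v,"dir",d,np.degrees(np.arctan2(d[1],d[0])).round(1),"extent",np.percentile(t,[1,99]).round())
c=cv2.imread("pics/wd_top.png")[190:330,240:500];cv2.imwrite("pics/wd_c.png",cv2.resize(c,None,fx=3,fy=3))
```

```text
tip [ 0.4851 -0.3     0.1707] E [ 0.4854 -0.3001  0.1347] z [ 0.006 -0.002 -1.   ] y [ 0.121  0.993 -0.001] t 52.7
top green px [456. 253.] N 164 xy 454 -431 size 49 25 ang -10.9 z50/90 [28. 36.] med [ 448. -429.]
top yellow px [307. 261.] N 249 xy 463 38 size 102 23 ang 35.0 z50/90 [36. 39.] med [463.  38.]
top handle 249 [[461.8074    37.346638]] dir [0.82457495 0.56575274] 34.5 extent [-49.  50.]
scene green px [149. 290.] N 283 xy 475 -433 size 80 23 ang -6.9 z50/90 [28. 32.] med [ 478. -434.]
scene green px [163. 318.] N 190 xy 583 -442 size 80 36 ang 81.3 z50/90 [ 9. 17.] med [ 595. -428.]
scene yellow px [298. 235.] N 143 xy 474 29 size 102 16 ang 39.8 z50/90 [24. 30.] med [477.  31.]
scene handle 144 [[472.54938   32.261192]] dir [0.83224994 0.5544006 ] 33.7 extent [-56.  49.]
```

View pics/wd_c.png

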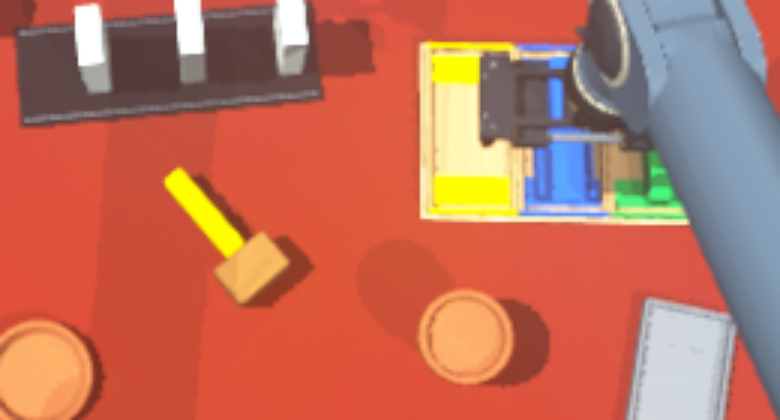

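The crop shows the weeder in the green bay (the gripper partly hides it), the scoop in the blue bay, and the yellow bay empty. The mallet lies at crop (225,240), head towards the robot. Now the mallet.

Run:
```python
from plan import *
plan(([.439,.021,.12],34.7,0),([.439,.021,.012],34.7,0))
```

```text
tip [ 0.485  -0.2937  0.1705] E [ 0.4852 -0.2936  0.1345] z [ 0.004  0.    -1.   ] y [0.109 0.994 0.001] t 52.8
rows 9 shift [-0.0068, 0.0466, -0.0075] turn [-0.003, 0.005, 0.992] | total/0.75 [-0.0615, 0.4195, -0.0673] tot turn [-0.02, 0.05, 8.93]
rows 3 shift [0.0, 0.0, -0.048] turn [0.0, 0.0, 0.0] | total/0.75 [0.0, 0.0, -0.144] tot turn [0.0, 0.0, 0.0]
```

Request:
apply_moves(
  increments=[
    [-0.006, 0.042, -0.006, 0, 0, 0.89, 0.1],
    [-0.006, 0.042, -0.006, 0, 0, 0.89, 0.1],
    [-0.006, 0.042, -0.006, 0, 0, 0.89, 0.1],
    [-0.006, 0.042, -0.006, 0, 0, 0.89, 0.1],
    [-0.006, 0.042, -0.006, 0, 0, 0.89, 0.1],
    [-0.006, 0.042, -0.006, 0, 0, 0.89, 0.1],
    [-0.006, 0.042, -0.006, 0, 0, 0.89, 0.1],
    [-0.006, 0.042, -0.006, 0, 0, 0.89, 0.1],
    [-0.006, 0.042, -0.006, 0, 0, 0.89, 0.1],
    [-0.006, 0.042, -0.006, 0, 0, 0.89, 0.1],
    [0, 0, 0, 0, 0, 0, 0.1],
    [0, 0, 0, 0, 0, 0, 0.1],
  ],
)

```text
time: 53.8
eef_pos: [0.4394, 0.0152, 0.088]
ee_rot: [-0.294, 0.956, 0.0, 0.002]
force: [1.0, 0.1, -0.3]
opening: 0.9
grasp_force: 0.0
```

```bash
python3 o.py
python3 - <<'E'
from plan import *
plan(([.439,.021,.06],34.7,0),([.439,.021,.012],34.7,0))
for n in("top","scene"):
    p,d,W=shot(n,"ml_"+n)
    for lo,hi in((.380,.49),(.56,.66)): blobs(n,p,W,"yellow",(lo,hi,-.33,-.18),0,.03,30)
    blobs(n,p,W,"yellow",(.3,.7,-.15,.2),0.015,.1,30)
E
```

```text
{'time': 53.8, 'q': [0.911, 0.568, -1.334, 2.127, 0.68, 0.982, 1.367], 'eef_pos': [0.439, 0.015, 0.088], 'ee_rot': [-0.294, 0.956, 0.0, 0.002], 'force': [1.049, 0.11, -0.289], 'opening': 0.9, 'grasp_force': 0.0}
tip [0.4393 0.0152 0.124 ] E [0.4394 0.0152 0.088 ] z [ 0.003  0.002 -1.   ] y [-0.561  0.828 -0.   ] t 53.8
rows 2 shift [-0.0002, 0.0039, -0.0426] turn [-0.01, 0.019, 0.06] | total/0.75 [-0.0005, 0.0077, -0.0853] tot turn [-0.02, 0.04, 0.12]
rows 2 shift [0.0, 0.0, -0.032] turn [0.0, 0.0, 0.0] | total/0.75 [0.0, 0.0, -0.064] tot turn [0.0, 0.0, 0.0]
top yellow px [397. 253.] N 206 xy 464 -240 size 75 27 ang 84.4 z50/90 [11. 15.] med [ 465. -242.]
top yellow px [397. 205.] N 63 xy 615 -260 size 85 5 ang 82.6 z50/90 [19. 23.] med [ 614. -267.]
top yellow px [396. 213.] N 223 xy 593 -257 size 76 29 ang 84.3 z50/90 [11. 14.] med [ 593. -257.]
top yellow px [307. 264.] N 36 xy 454 43 size 38 13 ang 48.9 z50/90 [35. 39.] med [450.  37.]
scene yellow px [216. 268.] N 97 xy 465 -240 size 78 31 ang 82.6 z50/90 [ 7. 10.] med [ 461. -231.]
scene yellow px [235. 300.] N 98 xy 620 -260 size 85 10 ang 81.6 z50/90 [11. 16.] med [ 619. -259.]
scene yellow px [298. 236.] N 133 xy 474 30 size 101 17 ang 39.2 z50/90 [24. 30.] med [475.  31.]
```

Yellow bay: centre (529,-248.5) mm, angle -7.5°. Joint 3 is close to its limit here, so I take the half-turn grasp instead.

Request:
apply_moves(
  increments=[
    [0, 0, 0.005, 0, 0, -0.98, 0.1],
    [0, 0, 0.005, 0, 0, -0.98, 0.1],
    [0, 0, 0.005, 0, 0, -0.98, 0.1],
    [0, 0, 0, 0, 0, -0.98, 0.1],
    [0, 0, 0, 0, 0, -0.98, 0.1],
    [0, 0, 0, 0, 0, -0.98, 0.1],
    [0, 0, 0, 0, 0, -0.98, 0.1],
    [0, 0, 0, 0, 0, -0.98, 0.1],
    [0, 0, 0, 0, 0, -0.98, 0.1],
    [0, 0, 0, 0, 0, -0.98, 0.1],
    [0, 0, 0, 0, 0, -0.98, 0.1],
    [0, 0, 0, 0, 0, -0.98, 0.1],
    [0, 0, 0, 0, 0, -0.98, 0.1],
    [0, 0, 0, 0, 0, -0.98, 0.1],
    [0, 0, 0, 0, 0, -0.98, 0.1],
    [0, 0, 0, 0, 0, -0.98, 0.1],
    [0, 0, 0, 0, 0, -0.98, 0.1],
    [0, 0, 0, 0, 0, -0.98, 0.1],
    [0, 0, 0, 0, 0, -0.98, 0.1],
    [0, 0, 0, 0, 0, -0.98, 0.1],
  ],
)

```text
time: 55.57
eef_pos: [0.4399, 0.0119, 0.099]
ee_rot: [0.472, 0.881, -0.001, 0.002]
force: [0.1, 0.6, -0.5]
opening: 0.898
grasp_force: 0.0
```

Request:
apply_moves(
  increments=[
    [0, 0, 0, 0, 0, -0.98, 0.1],
    [0, 0, 0, 0, 0, -0.98, 0.1],
    [0, 0, 0, 0, 0, -0.98, 0.1],
    [0, 0, 0, 0, 0, -0.98, 0.1],
    [0, 0, 0, 0, 0, -0.98, 0.1],
    [0, 0, 0, 0, 0, -0.98, 0.1],
    [0, 0, 0, 0, 0, -0.98, 0.1],
    [0, 0, 0, 0, 0, -0.98, 0.1],
    [0, 0, 0, 0, 0, -0.98, 0.1],
    [0, 0, 0, 0, 0, -0.98, 0.1],
    [0, 0, 0, 0, 0, -0.98, 0.1],
    [0, 0, 0, 0, 0, -0.98, 0.1],
    [0, 0, 0, 0, 0, -0.98, 0.1],
    [0, 0, 0, 0, 0, -0.98, 0.1],
    [0, 0, 0, 0, 0, -0.98, 0.1],
    [0, 0, 0, 0, 0, -0.98, 0.1],
    [0, 0, 0, 0, 0, -0.98, 0.1],
    [0, 0, 0, 0, 0, -0.98, 0.1],
    [0, 0, 0, 0, 0, -0.98, 0.1],
    [0, 0, 0, 0, 0, 0, 0.1],
  ],
)

```text
time: 57.23
eef_pos: [0.4399, 0.0122, 0.099]
ee_rot: [0.944, 0.329, -0.001, 0.001]
force: [0.3, 0.2, 0.5]
opening: 0.901
grasp_force: 0.0
```

```bash
python3 o.py
python3 - <<'E'
from plan import *
plan(([.439,.021,.06],-145.3,0),([.439,.021,.012],-145.3,0))
p,d,W=shot("scene");blobs("scene",p,W,"yellow",(.3,.7,-.15,.2),0.015,.1,30)
E
```

```text
{'time': 57.233, 'q': [0.433, 0.259, -0.639, 2.131, 0.215, 0.815, -1.238], 'eef_pos': [0.44, 0.012, 0.099], 'ee_rot': [0.944, 0.329, -0.001, 0.001], 'force': [0.346, 0.236, 0.545], 'opening': 0.901, 'grasp_force': 0.0}
tip [0.44   0.0122 0.135 ] E [0.4399 0.0122 0.099 ] z [-0.002 -0.003 -1.   ] y [ 0.622 -0.783  0.001] t 57.2
rows 2 shift [-0.0006, 0.0059, -0.05] turn [0.016, -0.011, -0.41] | total/0.75 [-0.0012, 0.0118, -0.1] tot turn [0.03, -0.02, -0.82]
rows 2 shift [0.0, 0.0, -0.032] turn [0.0, 0.0, 0.0] | total/0.75 [0.0, 0.0, -0.064] tot turn [0.0, 0.0, 0.0]
scene yellow px [298. 235.] N 134 xy 475 28 size 102 20 ang 41.2 z50/90 [24. 30.] med [477.  31.]
```

Request:
apply_moves(
  increments=[
    [0, 0.006, -0.03, 0.02, 0, -0.41, 0.1],
    [-0.001, 0.006, -0.04, 0.01, 0, -0.41, 0.1],
    [0, 0, -0.04, 0, 0, 0, 0.1],
    [0, 0, -0.03, 0, 0, 0, 0.1],
    [0, 0, -0.018, 0, 0, 0, 0.1],
    [0, 0, -0.005, 0, 0, 0, 0.1],
    [0, 0, 0, 0, 0, 0, 0.1],
    [0, 0, 0, 0, 0, 0, 0.1],
  ],
  squeeze=45,
)

```text
time: 57.95
eef_pos: [0.4394, 0.0225, -0.023]
ee_rot: [0.954, 0.3, -0.001, -0.0]
force: [0.9, 0.8, -0.9]
opening: 0.9
grasp_force: 0.0
```

Run:
```python
from plan import *
plan(([.439,.021,.013],-145.3,0))
print(r.get_obs()["force"])
```

```text
tip [0.4394 0.0225 0.013 ] E [ 0.4394  0.0225 -0.023 ] z [-0.001  0.001 -1.   ] y [ 0.573 -0.82  -0.001] t 58.0
rows 1 shift [-0.0005, -0.002, -0.0] turn [-0.007, -0.016, -0.057] | total/0.75 [-0.0005, -0.002, -0.0] tot turn [-0.01, -0.02, -0.06]
[ 0.87260588  0.84293424 -0.94727202]
```

Request:
apply_moves(
  increments=[
    [0, 0, 0, 0, 0, 0, 1],
    [0, 0, 0, 0, 0, 0, 1],
    [0, 0, 0, 0, 0, 0, 1],
    [0, 0, 0, 0, 0, 0, 1],
    [0, 0, 0, 0, 0, 0, 1],
    [0, 0, 0, 0, 0, 0, 1],
    [0, 0, 0, 0, 0, 0, 1],
    [0, 0, 0, 0, 0, 0, 1],
    [0, 0, 0, 0, 0, 0, 1],
    [0, 0, 0, 0, 0, 0, 1],
    [0, 0, 0, 0, 0, 0, 1],
    [0, 0, 0, 0, 0, 0, 1],
    [0, 0, 0, 0, 0, 0, 1],
    [0, 0, 0, 0, 0, 0, 1],
  ],
)

```text
time: 59.12
eef_pos: [0.4388, 0.0227, -0.0235]
ee_rot: [0.954, 0.3, -0.001, -0.0]
force: [0.3, -0.3, -0.4]
opening: 0.273
grasp_force: 44.9
```

Request:
apply_moves(
  increments=[
    [0, 0, 0.02, 0, 0, 0, 1],
    [0, 0, 0.04, 0, 0, 0, 1],
    [0, 0, 0.04, 0, 0, 0, 1],
    [0, 0, 0.04, 0, 0, 0, 1],
    [0.005, 0, 0, 0, 0, 0, 1],
    [0, 0, 0, 0, 0, 0, 1],
  ],
)

```text
time: 59.62
eef_pos: [0.4439, 0.0226, 0.0825]
ee_rot: [0.954, 0.3, 0.001, 0.0]
force: [-0.4, 0.5, -4.6]
opening: 0.274
grasp_force: 44.9
```

```bash
python3 o.py
python3 - <<'E'
from plan import *
plan(([.521,-.2475,.12],172.5,0))
for n in("top","scene"):
    p,d,W=shot(n);blobs(n,p,W,"yellow",(.3,.7,-.15,.2),0.05,.3,30)
E
```

```text
{'time': 59.617, 'q': [0.399, 0.292, -0.632, 2.14, 0.245, 0.777, -1.35], 'eef_pos': [0.444, 0.023, 0.083], 'ee_rot': [0.954, 0.3, 0.001, 0.0], 'force': [-0.428, 0.457, -4.636], 'opening': 0.274, 'grasp_force': 44.943}
tip [0.4438 0.0226 0.1185] E [0.4439 0.0226 0.0825] z [ 0.002  0.    -1.   ] y [ 0.572 -0.82   0.001] t 59.6
rows 10 shift [0.0103, -0.036, 0.0002] turn [0.001, 0.002, -0.926] | total/0.75 [0.1028, -0.3601, 0.0019] tot turn [0.01, 0.02, -9.26]
scene yellow px [303. 206.] N 135 xy 483 44 size 76 30 ang 26.9 z50/90 [129. 136.] med [489.  39.]
```

Request:
apply_moves(
  increments=[
    [0.0086, -0.03, 0.002, 0, 0, -0.772, 1],
    [0.0086, -0.03, 0.002, 0, 0, -0.772, 1],
    [0.0086, -0.03, 0.002, 0, 0, -0.772, 1],
    [0.0086, -0.03, 0.002, 0, 0, -0.772, 1],
    [0.0086, -0.03, 0.002, 0, 0, -0.772, 1],
    [0.0086, -0.03, 0, 0, 0, -0.772, 1],
    [0.0086, -0.03, 0, 0, 0, -0.772, 1],
    [0.0086, -0.03, 0, 0, 0, -0.772, 1],
    [0.0086, -0.03, 0, 0, 0, -0.772, 1],
    [0.0086, -0.03, 0, 0, 0, -0.772, 1],
    [0.0086, -0.03, 0, 0, 0, -0.772, 1],
    [0.0086, -0.03, 0, 0, 0, -0.772, 1],
    [0, 0, 0, 0, 0, 0, 1],
    [0, 0, 0, 0, 0, 0, 1],
    [0, 0, 0, 0, 0, 0, 1],
  ],
)

```text
time: 60.97
eef_pos: [0.5194, -0.2471, 0.0883]
ee_rot: [0.998, -0.066, -0.001, -0.001]
force: [-1.0, 0.1, -2.9]
opening: 0.269
grasp_force: 44.9
```

```bash
python3 o.py
cat > mal.py <<'E'
from plan import *
plan(([.521,-.2475,.026],172.5,0))
for n in("top","scene"):
    p,d,W=shot(n,"mp_"+n)
    H=cv2.cvtColor(p,cv2.COLOR_RGB2HSV)
    for nm,a,b in(("yellow",(24,130,100),(34,255,255)),("wood",(8,60,90),(23,200,255))):
        m=(cv2.inRange(H,np.array(a),np.array(b))>0)&(W[...,2]>.085)&(W[...,2]<.19)&(abs(W[...,0]-.53)<.11)&(abs(W[...,1]+.25)<.08)
        P=W[m]*1000
        if len(P)<15: continue
        print(n,nm,len(P),[np.round(q,1).tolist() for q in cv2.minAreaRect(P[:,:2].astype(np.float32))],"z",np.percentile(P[:,2],[3,50,97]).round(),"med",np.median(P,0).round())
        Q=P[P[:,2]>np.percentile(P[:,2],95)-8];print("   top face",len(Q),[np.round(q,1).tolist() for q in cv2.minAreaRect(Q[:,:2].astype(np.float32))])
E
python3 mal.py
```

```text
{'time': 60.967, 'q': [0.64, 0.439, -0.348, 1.856, 0.186, 0.882, -1.5], 'eef_pos': [0.519, -0.247, 0.088], 'ee_rot': [0.998, -0.066, -0.001, -0.001], 'force': [-0.996, 0.117, -2.923], 'opening': 0.269, 'grasp_force': 44.943}
tip [ 0.5195 -0.2472  0.1243] E [ 0.5194 -0.2471  0.0883] z [-0.003  0.003 -1.   ] y [-0.131 -0.991 -0.003] t 61.0
rows 3 shift [0.0007, -0.0002, -0.0437] turn [-0.012, -0.011, 0.003] | total/0.75 [0.0021, -0.0005, -0.1311] tot turn [-0.04, -0.03, 0.01]
top yellow 27 [[480.0, -229.1], [69.7, 50.0], 3.5] z [118. 129. 152.] med [ 453. -237.  129.]
   top face 7 [[507.9, -247.3], [16.2, 10.1], 4.0]
top wood 445 [[481.6, -241.0], [66.3, 65.5], 83.0] z [125. 157. 163.] med [ 471. -239.  157.]
   top face 329 [[479.1, -240.9], [65.7, 60.4], 82.9]
scene yellow 195 [[553.1, -248.4], [30.2, 103.7], 84.5] z [128. 143. 147.] med [ 554. -255.  143.]
   top face 145 [[552.9, -250.3], [26.3, 103.7], 84.5]
scene wood 267 [[526.9, -251.3], [62.4, 157.7], 81.1] z [116. 143. 158.] med [ 494. -263.  143.]
   top face 88 [[492.1, -242.1], [76.8, 65.9], 0.7]
```

Request:
apply_moves(
  increments=[
    [0.001, -0.001, -0.03, 0, 0, 0, 1],
    [0, 0, -0.04, 0, 0, 0, 1],
    [0, 0, -0.03, 0, 0, 0, 1],
    [0, 0, -0.02, 0, 0, 0, 1],
    [0, 0, -0.01, 0, 0, 0, 1],
    [0, 0, 0, 0, 0, 0, 1],
    [0, 0, 0, 0, 0, 0, 1],
  ],
)

```text
time: 61.65
eef_pos: [0.521, -0.2476, -0.0081]
ee_rot: [0.998, -0.065, -0.001, -0.001]
force: [0.2, 0.2, -2.2]
opening: 0.27
grasp_force: 44.9
```

Request:
apply_moves(
  increments=[
    [0, 0, -0.003, 0, 0, 0, 1],
    [0, 0, 0, 0, 0, 0, 1],
  ],
)

```text
time: 61.82
eef_pos: [0.5215, -0.2482, -0.0097]
ee_rot: [0.998, -0.065, 0.0, -0.0]
force: [-0.5, 0.0, -2.6]
opening: 0.27
grasp_force: 44.9
```

Request:
apply_moves(
  increments=[
    [0, 0, -0.002, 0, 0, 0, 1],
    [0, 0, 0, 0, 0, 0, 1],
  ],
)

```text
time: 61.98
eef_pos: [0.5208, -0.2482, -0.0118]
ee_rot: [0.998, -0.065, -0.0, -0.001]
force: [-0.1, 0.9, -3.2]
opening: 0.271
grasp_force: 44.9
```

Request:
apply_moves(
  increments=[
    [0, 0, -0.002, 0, 0, 0, 1],
    [0, 0, 0, 0, 0, 0, 1],
  ],
)

```text
time: 62.15
eef_pos: [0.5205, -0.2481, -0.0138]
ee_rot: [0.998, -0.065, -0.001, -0.001]
force: [0.4, -0.0, -2.3]
opening: 0.265
grasp_force: 44.9
```

Run:
```python
from plan import *
plan(([.521,-.2475,.0205],172.5,0))
for n in("top","scene"):
    p,d,W=shot(n,"mq_"+n)
a=cv2.imread("pics/mq_top.png")[190:280,360:490];b=cv2.imread("pics/mq_scene.png")[230:340,110:270]
cv2.imwrite("pics/mq.png",np.hstack([cv2.resize(a,(400,277)),cv2.resize(b,(400,277))]))
```

```text
tip [ 0.5205 -0.2482  0.0222] E [ 0.5205 -0.2481 -0.0138] z [-0.002  0.002 -1.   ] y [-0.131 -0.991 -0.001] t 62.1
rows 1 shift [0.0007, 0.0008, -0.0023] turn [-0.021, -0.019, 0.002] | total/0.75 [0.0007, 0.0008, -0.0023] tot turn [-0.02, -0.02, 0.0]
```

View pics/mq.png

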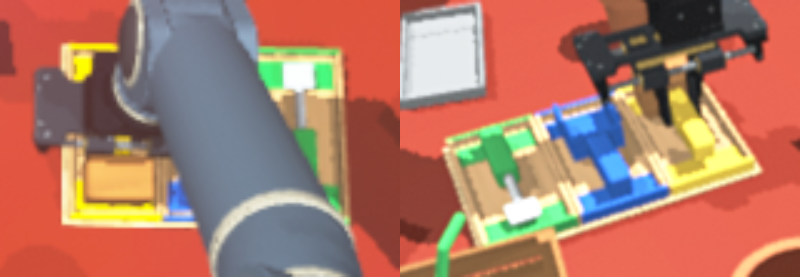

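The head sits inside the yellow bay walls (left crop, around (120,180)). The weeder and scoop lie flat in their own bays. I finish lowering, release and retreat.

Request:
apply_moves(
  increments=[
    [0, 0, -0.002, 0, 0, 0, 1],
    [0, 0, -0.0015, 0, 0, 0, 1],
    [0, 0, 0, 0, 0, 0, 1],
  ],
)

```text
time: 62.5
eef_pos: [0.5208, -0.2482, -0.0155]
ee_rot: [0.998, -0.065, -0.001, -0.001]
force: [-1.0, 1.1, 4.4]
opening: 0.271
grasp_force: 44.9
```

Request:
apply_moves(
  increments=[
    [0, 0, 0, 0, 0, 0, 0.55],
    [0, 0, 0, 0, 0, 0, 0.55],
    [0, 0, 0, 0, 0, 0, 0.55],
    [0, 0, 0, 0, 0, 0, 0.55],
    [0, 0, 0, 0, 0, 0, 0.55],
    [0, 0, 0.01, 0, 0, 0, 0.5],
    [0, 0, 0.03, 0, 0, 0, 0.5],
    [0, 0, 0.05, 0, 0, 0, 0.5],
    [0, 0, 0.05, 0, 0, 0, 0.5],
    [0, 0, 0.05, 0, 0, 0, 0.5],
    [0, 0, 0.05, 0, 0, 0, 0.5],
    [-0.01, -0.04, 0.02, 0, 0, 0, 0.5],
    [-0.02, -0.05, 0, 0, 0, 0, 0.5],
    [-0.02, -0.05, 0, 0, 0, 0, 0.5],
    [-0.02, -0.05, 0, 0, 0, 0, 0.5],
    [-0.02, -0.05, 0, 0, 0, 0, 0.5],
    [-0.02, -0.05, 0, 0, 0, 0, 0.5],
    [-0.02, -0.05, 0, 0, 0, 0, 0.5],
    [-0.02, -0.05, 0, 0, 0, 0, 0.5],
    [0, 0, 0, 0, 0, 0, 0.5],
  ],
)

```text
time: 64.17
eef_pos: [0.4004, -0.5504, 0.1784]
ee_rot: [0.997, -0.072, -0.003, 0.002]
force: [-1.8, -0.9, 0.1]
opening: 0.497
grasp_force: 0.0
```

```bash
python3 look.py
python3 - <<'E'
from plan import *
plan()
p,d,W=shot("scene","fin_scene");p2,d2,W2=shot("top","fin_top")
blobs("top",p2,W2,"white",(.65,.8,.2,.4),.08,.2)
for c in("yellow","blue","green"): blobs("top",p2,W2,c,(.35,.68,-.5,-.18),.022,.07,40); blobs("scene",p,W,c,(.35,.68,-.5,-.18),.02,.07,40)
a=p2[185:280,235:490,::-1];b=p[185:345,110:460,::-1]
cv2.imwrite("pics/fin.png",np.vstack([cv2.resize(a,(640,238)),cv2.resize(b,(640,293))]))
E
```

```text
scene stand 202 [[640.1, 132.5], [26.0, 62.7], 88.0] 0.118
scene stand 211 [[641.5, 32.3], [63.3, 25.3], 1.7] 0.118
scene stand 226 [[640.1, -69.2], [62.6, 26.9], 0.3] 0.117
scene flat 124 [[642.2, 123.5], [63.8, 25.1], 19.7] 0.035
scene flat 122 [[644.0, 23.8], [62.1, 24.6], 21.4] 0.035
scene flat 131 [[644.3, -77.7], [61.2, 25.2], 23.3] 0.035
top stand 177 [[635.5, -67.5], [61.6, 24.3], 0.8] 0.126
top stand 174 [[635.0, 35.0], [60.4, 23.9], 0.5] 0.125
top stand 178 [[635.0, 134.9], [24.3, 61.1], 89.3] 0.125
tip [ 0.4061 -0.5426  0.2145] E [ 0.406  -0.5425  0.1785] z [-0.002  0.002 -1.   ] y [-0.135 -0.991 -0.001] t 64.3
top white px [212. 184.] N 391 xy 715 303 size 60 60 ang 24.3 z50/90 [111. 115.] med [714. 303.]
top yellow px [397. 224.] N 259 xy 547 -250 size 100 23 ang -7.8 z50/90 [43. 47.] med [ 548. -250.]
scene yellow px [227. 285.] N 78 xy 550 -259 size 109 19 ang -1.7 z50/90 [34. 40.] med [ 577. -263.]
top blue px [428. 222.] N 140 xy 531 -349 size 119 28 ang 7.9 z50/90 [37. 40.] med [ 554. -347.]
scene blue px [189. 287.] N 232 xy 523 -341 size 151 56 ang -5.9 z50/90 [32. 35.] med [ 516. -351.]
top green px [459. 245.] N 200 xy 470 -431 size 77 24 ang -7.0 z50/90 [33. 37.] med [ 471. -432.]
scene green px [149. 290.] N 174 xy 475 -434 size 77 24 ang -7.9 z50/90 [30. 32.] med [ 476. -435.]
```

View pics/fin.png

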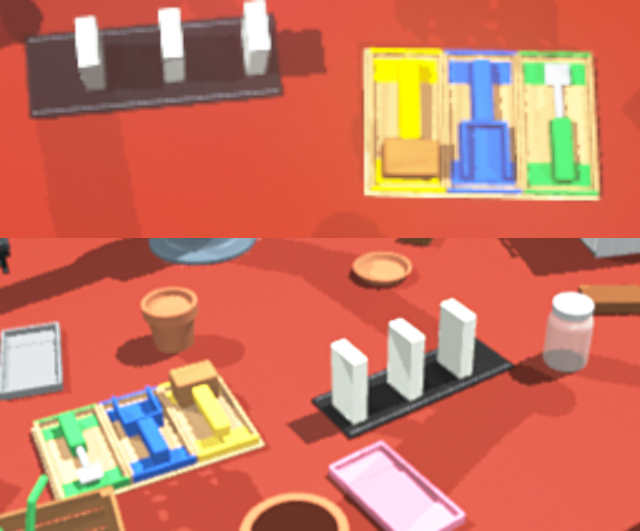

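The final views show three tiles upright on the mat about 10 cm apart, each tool flat in the bay of its own colour, and the jar unmoved. I hand the job in.

```bash
python3 -c "
from station import r
print(r.job_done())"
```

```text
the job is handed in; nothing more can be done
None
```

The job is handed in: three tiles stand on end on the mat about 10 cm apart, the scoop, mallet and weeder lie flat in their own-coloured bays, and the jar was not disturbed; the hand-in call returned no verdict.

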